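# Hang the handwheel on the keepered J-hook

### The arm

A 7-joint arm with a two-finger parallel gripper is mounted at the origin on the work surface. World frame = base frame: x ahead of the robot, y to its left, z up, the work surface at z = 0. Lengths are in mm, angles in rad, forces in N, time in s.
With the tool pointing down it reaches from about 400 to 875 mm from the base axis. Payload 4.4 kg.
Tool frame: the origin (TCP) lies at the very end of the fingers, on their centre line; the grasp point (between the pads) lies 19 mm behind it; y points along the fingers, z is the direction in which the jaws open and shut, and the axes are right-handed (so a half turn about y gives the same grasp; the last joint's range is limited). The gripper opens to 85 mm and grips with 20 to 120 N. Pads are 22 mm wide; open, the fingers measure 114 mm over their backs; the gripper's body (76 mm by 85 mm) begins 54 mm behind the grasp point. The pads swing forward as they close: fully open they stand 13 mm farther back than shut.
Start: joints at [1.062, 0.628, 0.038, 1.517, -0.027, 0.996, -0.02], TCP at [278.534, -587.313, 231.313] pointing down, gripper open.
Joint ranges: [-3.06, 3.06], [-0.37, 2.12], [-1.25, 1.32], [0.18, 2.47], [-1.1, 4.24], [0.23, 1.98], [-2.94, 2.94]. Speed limits (rad/s): [2.57, 2.57, 3.14, 3.14, 3.14, 3.14, 3.14].

### API

Orientations are given as [roll, pitch, yaw] about the fixed x, y, z axes, in that order (R = Rz(yaw) Ry(pitch) Rx(roll)).
In Python, from cell import read_state, get_image, finish_job gives the robot as it stands. The module is installed in compiled form; this text tells all that it offers.
- The arm moves only by the tool servo_tool, never from a script. Its argument "increments" is a list of rows, each an object of numbers: "dx", "dy", "dz": the shift along the world's x, y, z in cm; "ax", "ay", "az": the turn, a rotation vector about the world's x, y, z in rad; "claw": the closure, from -1 (fully open) to 1 (shut). A call has 1 to 8 rows; each row is the pose to reach, as a shift and turn from the pose commanded when the call began; what a row does not reach only later rows make up. A row lasts 1/12 s, in which the tool goes at most 41.7 mm and 7.16 degrees, less where a joint would pass 70% of its speed; a pose out of reach is approached as far as the arm can. A call with a gripper value outside its range is refused whole. The fingers move at their own pace and stop on an object; the grip force is fixed at half the most. Time passes only in rows, so rows that repeat a pose let the fingers close. It gives the time, the measured TCP pose, the force and the opening at its end, in the units of the state.
- read_state(): the state, without advancing time (a new reading comes with each control period).
- get_image(name): name is "scene" or "top" or "wrist"; returns a dict with "color" (400x640x3 uint8, red, green, blue), "fov_y" (degrees; the focal length in pixels is half the picture's height over the tangent of half this angle, whatever the lens; pixels are square), "cx", "cy" (the principal point, pixels), "R" (3x3) and "t" (3): a world point X has camera coordinates R X + t. Camera axes: x right, y down, z forward; pixel columns grow to the right and rows downward; lengths in mm; the calibration is good to about 2 mm. A picture is of the moment at which its call begins. There is no depth.
- finish_job(): hands the job in, once; it reports no verdict.
The state is a dict: "clock": time; "qpos": joint angles; "qd": joint speeds; "tau": joint torques, N m; "eef_pos": TCP position; "tool_rot": TCP orientation; "force": force on the tool from outside, world axes, zero at the start; "torque": the same for the moment, N m; "width": finger opening in mm.
Only numpy, scipy, OpenCV 4.12 (cv2) and the standard library are available. Lean on these libraries where they do the work, as an engineer would, in place of code of your own. Each camera call takes 0.05 s, during which the arm holds its last target.

### The job

Lift the bright aluminium handwheel out of the bench rack by its rim and hang it on the J-hook of the counter stand: lower its rim into the hook and push it down past the sprung keeper until the rim is hard down on the bottom of the hook and the keeper has snapped shut over it. Before letting go, lean on it for a moment with 10 to 15 N to be sure it is home, but never push on the hook with more than 20 N, because the collar that carries it is only clamped to its post by hand. Then let go and leave the wheel hanging still, with the black wheel still in the rack and the other hardware where it was.

Things in the scene. Friction and masses are not known exactly. Their poses are not given: they have to be found in the camera images.
- wheel: Bright aluminium handwheel, loose, 0.32 to 0.48 kg, 200 mm across. Origin at the hub centre, own x along the axle. Hub 24 mm across, 30 mm along the axle. Three spokes 8 mm thick, 12 mm wide: one along own -z, two at 60 degrees either side of own +z, so the rim's top is free for a hook. Starts upright (own z up) in either slot of the rack, hub 130 mm above the bench.
- rim_top (a point): Point on the aluminium wheel: middle of the rim's section at its top, 94 mm from the hub centre along own +z. The rim is rectangular in section: 14 mm along the axle by 12 mm radially (inside diameter 176 mm), with flat side faces square to the axle.
- spare: Smaller black handwheel, 130 mm across, loose, in the rack's other slot, 95 mm away along the rack's own x; its top is 150 mm above the bench. It stays there.
- rack: Beech bench rack, fixed, 190 mm (own x) by 210 mm (own y). Origin on the bench under its centre. Two slots along own y, centred at own x = -47.5 and +47.5 mm, each 19 mm wide between cheeks whose tops are 64 mm above the bench. A wheel stands in a slot on two dowels; the aluminium one's lowest point is 30 mm above the bench: raise it 40 mm to clear.
- stand: Counter stand, fixed: base plate 170 by 150 by 12 mm, 20 mm square post 314 mm high at own x = +98 mm, and on the post a hand-clamped collar with a J-hook of 8 mm rod reaching to own -x. Origin on the bench straight below the middle of the hook's bowl. The wheel hangs with its axle along own x.
- bowl_mid (a point): Fixed point of the stand, 235 mm above its origin: the MIDDLE of the range for the bottom of the hook's bowl (upper face of the rod). The true bottom lies anywhere from 12 mm below to 12 mm above this point, as the collar was clamped, and no reading tells where: find it by touch.
- mouth_mid (a point): Fixed point of the stand 34 mm above bowl_mid. Hook shape, heights above its true bowl bottom: bowl 24 mm wide inside (stand's own x from -12 to +12 mm), open upwards; tip on the own -x side, flared out to x = -26 mm, top at 30 mm; on the +x side the rod rises, then runs level to the post, top at 48 mm. The bowl's bottom is level.
- keeper (a joint): Angle of the sprung brass keeper, rad: 0 shut (level), to 1.5 swung down into the hook. Tongue 18 by 10 by 3 mm, pivot 32 mm above the bowl's bottom at the stand's own x = +16 mm, tip at -2 mm. A rim pushed down mid-mouth needs 5 to 12 N to open it; it then drags on the rim and snaps shut above it when the rim is 3 to 6 mm from the bottom, which is solid.
- camlock: Brass sash cam lock on a 55 by 220 by 34 mm rail offcut, loose, arm half open. Origin under its centre, long side along own y.
- pulley1: White nylon sash pulley in a steel face plate 30 by 112 mm, 48 mm high, loose. Origin under its centre.
- pulley2: The second white nylon sash pulley, the same.
- stay: Chrome casement stay, 290 mm long (own x), 13 mm high, loose. Origin under its middle.
- weight: Grey cast iron sash weight, a 42 mm round bar 265 mm long (own x), 1.8 kg, lying loose. Origin under its middle.
- handle: Small bronze window handle on a 26 by 60 mm plate, grip reaching 100 mm to own +y, 35 mm high, loose. Origin under its plate.
Not all that is in view belongs to the job. There is more than one size of the wheel; the job needs the larger.

How it is judged:
By the outcome, as a careful person would: the job done as asked, in the order asked, and still so for the second after the job is handed in, with the robot touching nothing.
It also fails if it takes over 72 s, if anything falls off the work surface, if the arm or the gripper's body presses on something with over 40 N, if the wrist force passes 120 N, or if a joint passes its speed limit or range.

## Working session

There is one attempt and no reset: what is moved stays moved. The work goes in short steps, Python scripts to look and compute and a tool call to move; the robot and the scene stay as the last step left them, time stands still between calls to the robot, and variables do not carry over. Pictures are saved under pics/ and viewed, and the job is handed in when it is done.

Besides the shell and the picture viewer there is one more tool, called after "Request:" by a JSON object that holds its "method" and its "body". servo_tool: Moves the arm, as the interface text tells. Its arguments: {"type":"object","properties":{"increments":{"type":"array","items":{"type":"object","properties":{"dx":{"type":"number"},"dy":{"type":"number"},"dz":{"type":"number"},"ax":{"type":"number"},"ay":{"type":"number"},"az":{"type":"number"},"claw":{"type":"number"}}}}},"required":["increments"]}

```bash
mkdir -p pics
cat > h.py <<'E'
from cell import *
import numpy as np, cv2
def shot(n,fn):
    d=get_image(n); cv2.imwrite('pics/'+fn,d['color'][:,:,::-1]); 
    np.savez('pics/'+fn[:-4]+'.npz',**{k:np.array(v) for k,v in d.items()})
    return d
def ray(d,u,v):
    f=200/np.tan(np.radians(float(d['fov_y']))/2)
    R=np.array(d['R']);t=np.array(d['t'])
    dr=R.T@np.array([(u-d['cx'])/f,(v-d['cy'])/f,1]);c=-R.T@t
    return c,dr
def atz(d,u,v,z):
    c,r=ray(d,u,v); return c+r*(z-c[2])/r[2]
def proj(d,X):
    f=200/np.tan(np.radians(float(d['fov_y']))/2)
    p=np.array(d['R'])@np.array(X,float)+np.array(d['t']); return p[0]/p[2]*f+d['cx'],p[1]/p[2]*f+d['cy']
E
python3 - <<'E'
from h import *
for n in ['scene','top','wrist']:
    d=shot(n,n+'0.png'); print(n,d['fov_y'],d['cx'],d['cy'],-np.array(d['R']).T@np.array(d['t']))
print(read_state())
E
```

```text
scene 56.8800570343774 319.43991742691895 191.89222152874692 [1028.57793873  750.76515452  929.45724871]
top 55.59570575611231 321.12950024703184 200.61941121782323 [ 420.02350574   15.46791916 1245.28693716]
wrist 66.62108360542798 317.54531011229994 201.90799554591848 [ 342.51673517 -558.57465475  374.05287191]
{'clock': 0.15, 'qpos': array([ 1.06220129,  0.62911182,  0.03842989,  1.51813246, -0.02700939,
        0.99632092, -0.02002436]), 'qd': array([ 0.00124242, -0.00077987,  0.00051652, -0.00233149, -0.00101806,
        0.00117061, -0.0006103 ]), 'tau': array([ 7.99137797e-04, -5.63808131e+01,  1.22743305e+00, -1.93653864e+01,
        1.10602129e-02,  7.42124452e-03,  1.50587391e-05]), 'eef_pos': array([ 278.34071168, -586.86110414,  230.61603505]), 'tool_rot': array([-1.57225203e+00,  1.28929864e-05, -2.69881199e+00]), 'force': array([ 1.22037638, -0.20740024, -0.31490657]), 'torque': array([-0.01080893,  0.01239075, -0.04097139]), 'width': 85.37776749809031}
```

View pics/scene0.png

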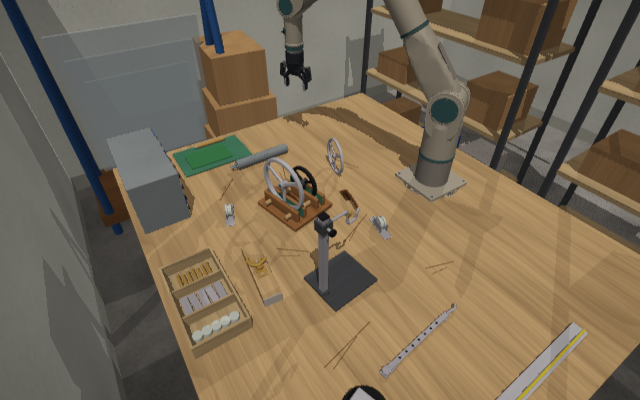

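View pics/top0.png

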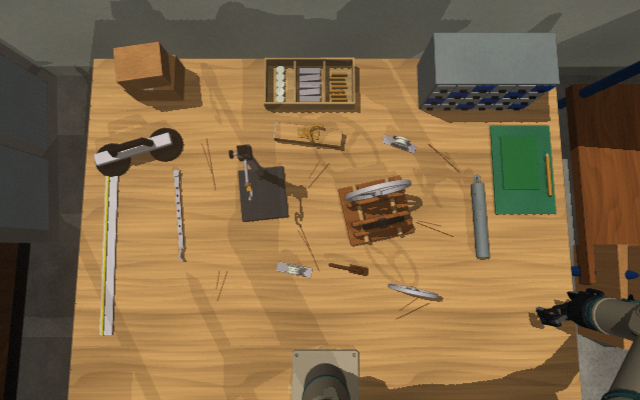

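View pics/wrist0.png

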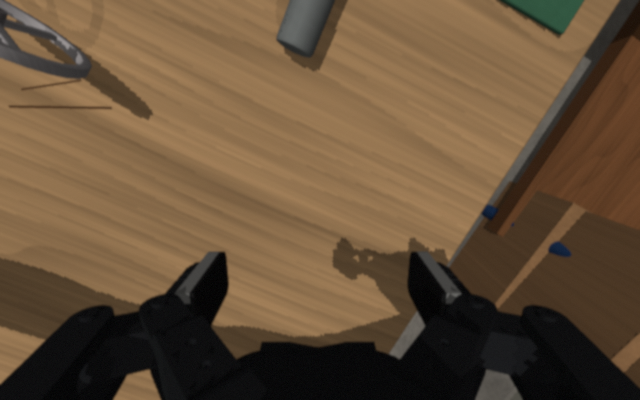

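Candidates for the wheel: a large bright wheel in the rack (top 380,189; scene 283,183), a smaller silver wheel standing outside the rack (top 415,292; scene 335,155), and the black spare (top ~383,215; scene 303,180). By the description I choose the large one in the rack. Close crops follow.

Run:
```python
import cv2
s=cv2.imread('pics/scene0.png');t=cv2.imread('pics/top0.png')
cv2.imwrite('pics/c1.png',cv2.resize(s[130:310,210:410],None,fx=4,fy=3.3*4/3.3,interpolation=2)[:720][:600])
cv2.imwrite('pics/c1.png',cv2.resize(s[125:310,210:410],(800,740),interpolation=2)[:600])
cv2.imwrite('pics/c2.png',cv2.resize(t[165:255,325:425],(660,594),interpolation=2))
cv2.imwrite('pics/c3.png',cv2.resize(t[135:230,220:310],(568,600),interpolation=2))
```

```text
(no output)
```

View pics/c1.png

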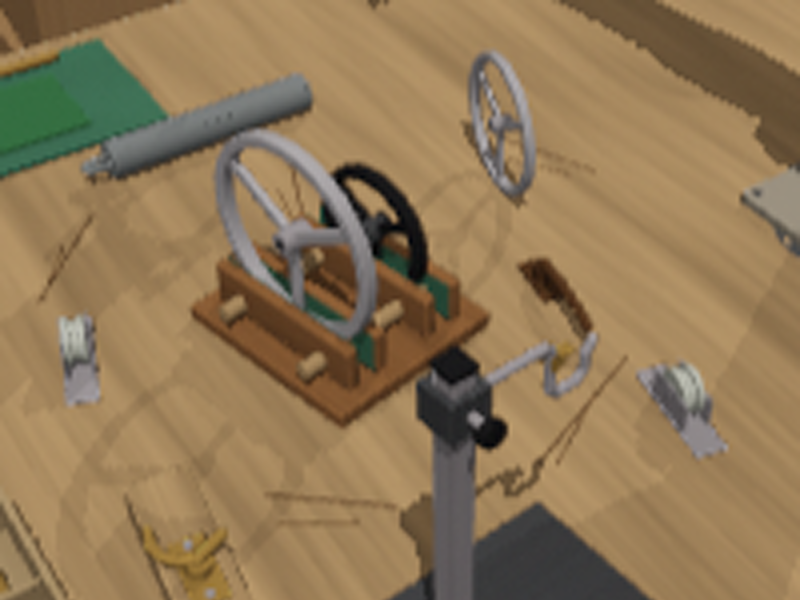

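View pics/c2.png

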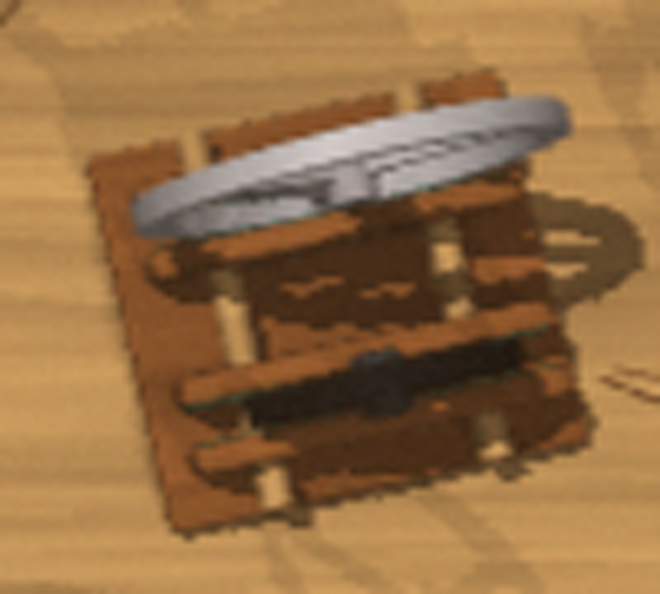

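View pics/c3.png

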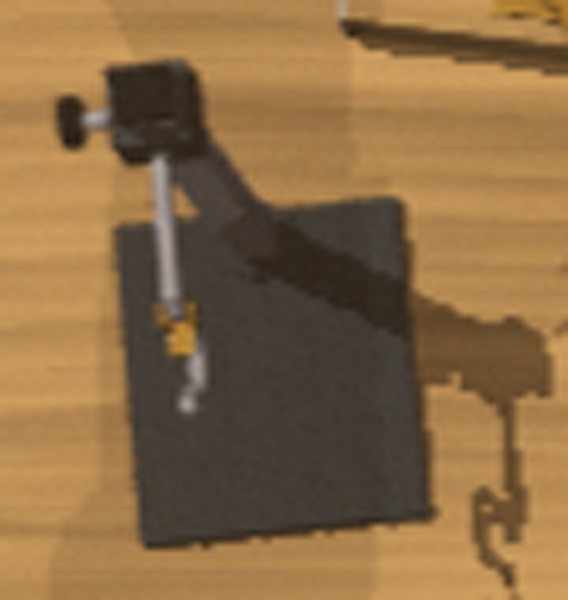

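The crops confirm it: the bright wheel stands in the rack's far slot with its top free, the black one is in the near slot, and the small silver one is a decoy on the bench. Next, measuring.

Run:
```python
from h import *
from scipy.optimize import least_squares
t=dict(np.load('pics/top0.npz'));s=dict(np.load('pics/scene0.npz'))
# stand base corners, crop c3
sc=np.array([90/568,95/600])
P=np.array([(118,228),(400,200),(435,520),(145,548)])*sc+[220,135]
W=[atz(t,u,v,12)[:2] for u,v in P]; W=np.array(W);print('stand plate',W.round(1)); print(W.mean(0),[np.linalg.norm(W[i]-W[i-1]).round(1) for i in range(4)])
e=(W[0]-W[3]+W[1]-W[2]);print('dir up',np.degrees(np.arctan2(e[1],e[0])))
# post top
Q=np.array([(108,68),(188,60),(203,148),(122,162)])*sc+[220,135]
print('posttop~',[atz(t,u,v,314)[:2].round(1) for u,v in Q])
# rack
P=np.array([(88,158),(495,70),(590,440),(180,530)])*[100/660,90/594]+[325,165]
for z in (0,10,15):
  W=np.array([atz(t,u,v,z)[:2] for u,v in P]);print('rack',z,W.round(1).tolist(),W.mean(0),[np.linalg.norm(W[i]-W[i-1]).round(1) for i in range(4)])
  e=(W[0]-W[3]+W[1]-W[2]);print(np.degrees(np.arctan2(e[1],e[0])))
```

```text
stand plate [[671.7 283.4]
 [686.5 135.9]
 [518.3 116.1]
 [504.1 265.3]]
[595.12469314 200.18882187] [np.float64(168.6), np.float64(148.2), np.float64(169.3), np.float64(149.9)]
dir up 6.440215918292997
posttop~ [array([674.9, 223.4]), array([678.2, 191.6]), array([642.3, 184.9]), array([636.7, 216.9])]
rack 0 [[613.5, -46.1], [658.3, -252.3], [471.6, -294.4], [427.5, -90.2]] [ 542.70599401 -170.76010061] [np.float64(191.1), np.float64(211.0), np.float64(191.4), np.float64(208.9)]
13.02270555953289
rack 10 [[611.9, -45.6], [656.3, -250.1], [471.1, -291.9], [427.5, -89.4]] [ 541.72081955 -169.26463789] [np.float64(189.6), np.float64(209.3), np.float64(189.8), np.float64(207.2)]
13.022705559532891
rack 15 [[611.2, -45.4], [655.4, -249.1], [470.9, -290.7], [427.4, -89.0]] [ 541.22823232 -168.51690652] [np.float64(188.8), np.float64(208.4), np.float64(189.1), np.float64(206.3)]
13.022705559532891
```

Run:
```python
import cv2
s=cv2.imread('pics/scene0.png')
cv2.imwrite('pics/c4.png',cv2.resize(s[200:320,290:390],(500,600),interpolation=2))
cv2.imwrite('pics/c5.png',cv2.resize(s[140:230,250:340],(600,600),interpolation=2))
```

```text
(no output)
```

View pics/c4.png

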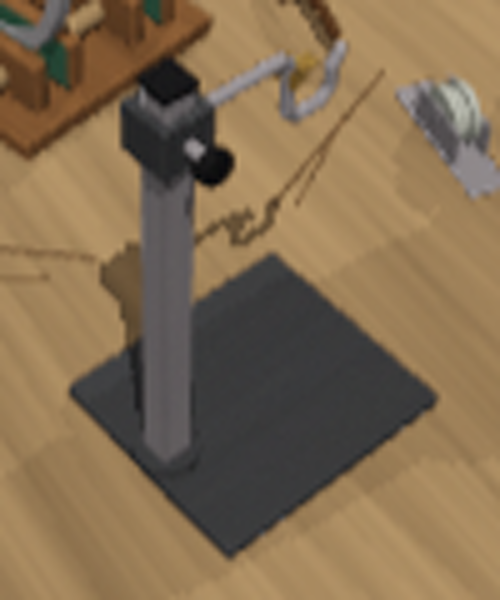

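View pics/c5.png

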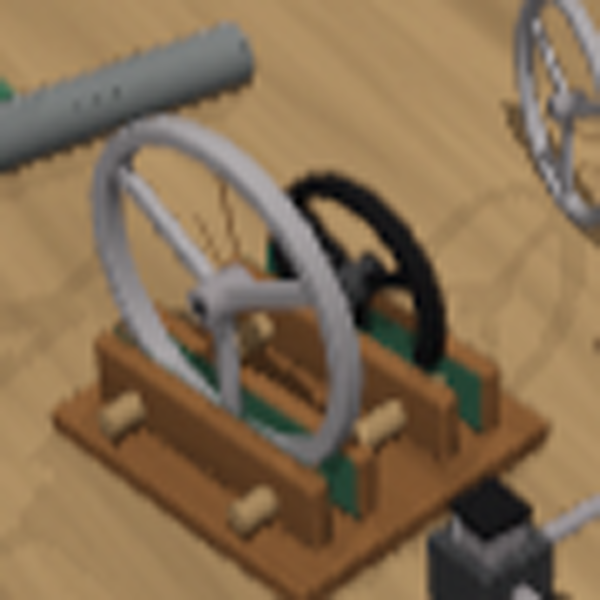

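Run:
```python
from h import *
from scipy.optimize import least_squares
t=dict(np.load('pics/top0.npz'));s=dict(np.load('pics/scene0.npz'))
T=lambda a,b:(220+a*90/568,135+b*95/600)
S=lambda a,b:(290+a/5,200+b/5)
print('post foot',atz(s,*S(168,462),12))
def tri(p,q):
    c1,r1=ray(t,*p);c2,r2=ray(s,*q);A=np.c_[r1,-r2];k=np.linalg.lstsq(A,c2-c1,rcond=None)[0]
    a=c1+k[0]*r1;b=c2+k[1]*r2;return ((a+b)/2).round(1),np.linalg.norm(a-b).round(1)
print('tip',tri(T(187,405),S(340,46)))
print('bend top',tri(T(173,303),S(285,62)))
print('tongue',tri(T(180,335),S(302,68)))
print('collar rod start',tri(T(160,155),S(210,103)))
print('post top ctr',tri(T(152,92),S(168,82)), tri(T(150,95),S(168,82)))
# stand model
yaw=np.radians(6.44)
c=np.array([595.1,200.2]);e=np.array([np.cos(yaw),np.sin(yaw)]);n=np.array([-e[1],e[0]])
for nm,X in dict(tip=tri(T(187,405),S(340,46))[0],bend=tri(T(173,303),S(285,62))[0],foot=atz(s,*S(168,462),12)).items():
    d=X[:2]-c;print(nm,d@e,d@n,X[2])
# wheel check: project
y=np.radians(13.02);rc=np.array([542.2,-170]);h=rc+47.5*np.array([np.cos(y),np.sin(y)])
print('hub',h)
im={k:cv2.imread(f'pics/{k}0.png') for k in('top','scene')}
for k,d in(('top',t),('scene',s)):
  I=cv2.resize(im[k],None,fx=6,fy=6,interpolation=2)
  for r in(100,88):
   for off in (7,-7):
    for a in np.linspace(0,2*np.pi,90):
     X=[h[0]+off*np.cos(y)-r*np.sin(a)*np.sin(y),h[1]+off*np.sin(y)+r*np.sin(a)*np.cos(y),130+r*np.cos(a)]
     u,v=proj(d,X);cv2.circle(I,(int(u*6+3),int(v*6+3)),1,(0,0,255) if off>0 else (0,255,0),-1)
  u,v=proj(d,[*h,130]);u=int(u*6);v=int(v*6)
  cv2.imwrite(f'pics/ov_{k}.png',I[v-290:v+290,u-330:u+330])
```

```text
post foot [669.62404357 221.20632195  12.        ]
tip (array([545.9, 198.9, 262. ]), np.float64(0.7))
bend top (array([586.4, 203.3, 274.7]), np.float64(0.8))
tongue (array([574.6, 202.4, 263.6]), np.float64(1.6))
collar rod start (array([643.6, 210.7, 282.6]), np.float64(8.3))
post top ctr (array([665.3, 208.5, 306.5]), np.float64(4.5)) (array([664.7, 208.9, 306.3]), np.float64(3.1))
tip -49.03535245586235 4.226607330869419 262.0
bend -8.297397429662327 4.05625392378657 274.7
foot 76.40991169261734 12.514952161743352 12.0
hub [ 588.47884543 -159.2986699 ]
```

View pics/ov_top.png

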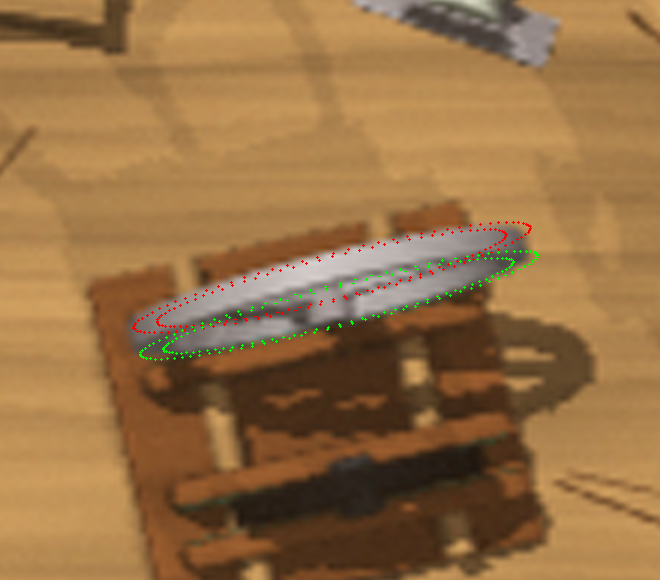

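View pics/ov_scene.png

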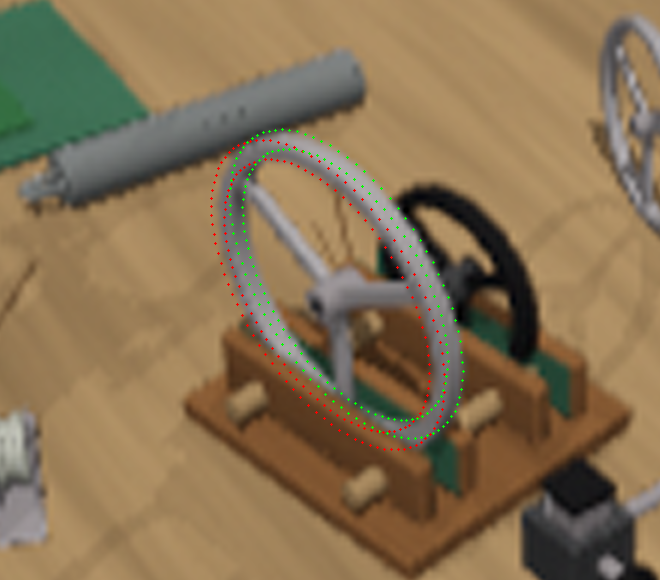

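```bash
cat > fitw.py <<'E'
from h import *
from scipy.optimize import minimize
t=dict(np.load('pics/top0.npz'));s=dict(np.load('pics/scene0.npz'))
K=4
obs=[]
for d,box in((t,(340,170,420,210)),(s,(255,150,312,216))):
    I=cv2.cvtColor(d['color'],cv2.COLOR_RGB2HSV); x0,y0,x1,y1=box
    C=d['color'].astype(int)
    m=((C.max(2)-C.min(2)<28)&(C.mean(2)>88)).astype(np.uint8)
    M=np.zeros_like(m);M[y0:y1,x0:x1]=m[y0:y1,x0:x1]
    n,l,st,_=cv2.connectedComponentsWithStats(M);k=1+st[1:,4].argmax();M=(l==k).astype(np.float32)
    obs.append((d,box,M)); 
A=np.linspace(0,2*np.pi,73)
def rend(d,box,p,rolls=0):
    x,y,z,w=p; x0,y0,x1,y1=box
    img=np.zeros(((y1-y0)*K,(x1-x0)*K),np.uint8)
    ax=np.array([np.cos(w),np.sin(w),0]);tn=np.array([-ax[1],ax[0],0]);up=np.array([0,0,1])
    H=np.array([x,y,z])
    pt=lambda X:((np.array(proj(d,X))+.5-[x0,y0])*K)
    for off in np.linspace(-7,7,9):
        o=np.array([pt(H+off*ax+100*(np.cos(a)*up+np.sin(a)*tn)) for a in A]);i=np.array([pt(H+off*ax+88*(np.cos(a)*up+np.sin(a)*tn)) for a in A])
        L=np.zeros_like(img);cv2.fillPoly(L,[np.round(o*8).astype(np.int32),np.round(i*8).astype(np.int32)],1,shift=3);img|=L
    for a in (np.pi,np.pi/3,-np.pi/3):
        rr=np.cos(a)*up+np.sin(a)*tn;qq=-np.sin(a)*up+np.cos(a)*tn
        c=np.array([pt(H+r*rr+g*qq+f*ax) for r in(0,92) for g in(-6,6) for f in(-4,4)],np.float32)
        cv2.fillConvexPoly(img,cv2.convexHull(np.round(c*8).astype(np.int32)),1,shift=3)
    c=np.array([pt(H+12*(np.cos(a)*up+np.sin(a)*tn)+f*ax) for a in A for f in(-15,15)])
    cv2.fillConvexPoly(img,cv2.convexHull(np.round(c*8).astype(np.int32)),1,shift=3)
    return cv2.resize(img.astype(np.float32),(x1-x0,y1-y0),interpolation=cv2.INTER_AREA)
def cost(p):
    c=0
    for d,b,M in obs:
        r=rend(d,b,p);m=M[b[1]:b[3],b[0]:b[2]];c+=1-np.minimum(r,m).sum()/np.maximum(r,m).sum()
    return c
if __name__=='__main__':
    for d,b,M in obs: print(M.sum())
    f=lambda q:cost([588.5+q[0],-159.3+q[1],130,np.radians(13+q[2])])
    r=minimize(f,[0,0,0],method='Nelder-Mead',options=dict(initial_simplex=[[0,0,0],[4,0,0],[0,4,0],[0,0,3]],xatol=.05,fatol=1e-4))
    print(r.x+[588.5,-159.3,13],r.fun,f([0,0,0]))
    f=lambda q:cost([588.5+q[0],-159.3+q[1],130+q[3],np.radians(13+q[2])])
    r=minimize(f,[0,0,0,0],method='Nelder-Mead',options=dict(initial_simplex=[[0,0,0,0],[4,0,0,0],[0,4,0,0],[0,0,3,0],[0,0,0,4]],xatol=.05,fatol=1e-4))
    print(r.x+[588.5,-159.3,13,130],r.fun)
E
python3 fitw.py
```

```text
599.0
679.0
[ 588.23357293 -156.35067447   12.05164099] 0.5095120072364807 0.54504055
[ 588.56076073 -155.73527159   12.59605347  131.92949906] 0.4971429109573364
```

Request:
{"method": "servo_tool", "body": {"increments": [{"dz": 4},{"dz": 8},{"dx": 3,"dy": 7,"dz": 12,"az": 0.12},{"dx": 6,"dy": 14,"dz": 16,"az": 0.24},{"dx": 8,"dy": 18,"dz": 17,"az": 0.36},{"dx": 9.5,"dy": 22,"dz": 17,"az": 0.48},{"dx": 11,"dy": 26,"dz": 17,"az": 0.6},{"dx": 12.5,"dy": 30,"dz": 17,"az": 0.72}]}}

```text
invalid input at $.increments[0]: expected keys dx, dy, dz, ax, ay, az, claw
```

Request:
{"method": "servo_tool", "body": {"increments": [{"dx": 2,"dy": 4,"az": 0.12},{"dx": 4,"dy": 8,"az": 0.24},{"dx": 6,"dy": 12,"az": 0.36},{"dx": 7.5,"dy": 16,"az": 0.48},{"dx": 9.5,"dy": 20,"az": 0.521},{"dx": 11.5,"dy": 24,"az": 0.521},{"dx": 13,"dy": 28,"az": 0.521},{"dx": 15,"dy": 32,"az": 0.521}]}}

```text
invalid input at $.increments[0]: expected keys dx, dy, dz, ax, ay, az, claw
```

Request:
{"method": "servo_tool", "body": {"increments": [{"dx": 1.7,"dy": 4},{"dx": 1.7,"dy": 8},{"dx": 1.7,"dy": 9.7},{"dx": 1.7,"dy": 9.7},{"dx": 1.7,"dy": 9.7},{"dx": 1.7,"dy": 9.7}]}}

```text
invalid input at $.increments[0]: expected keys dx, dy, dz, ax, ay, az, claw
```

Request:
{"method": "servo_tool", "body": {"increments": [{"dx": 0,"dy": 0,"dz": 4,"ax": 0,"ay": 0,"az": 0,"claw": -1},{"dx": 0,"dy": 0,"dz": 8,"ax": 0,"ay": 0,"az": 0,"claw": -1},{"dx": 3,"dy": 6,"dz": 11,"ax": 0,"ay": 0,"az": 0.12,"claw": -1},{"dx": 5,"dy": 9,"dz": 14,"ax": 0,"ay": 0,"az": 0.24,"claw": -1},{"dx": 7,"dy": 12,"dz": 17,"ax": 0,"ay": 0,"az": 0.36,"claw": -1},{"dx": 8.5,"dy": 16,"dz": 17,"ax": 0,"ay": 0,"az": 0.48,"claw": -1},{"dx": 10,"dy": 20,"dz": 17,"ax": 0,"ay": 0,"az": 0.6,"claw": -1},{"dx": 12,"dy": 24,"dz": 17,"ax": 0,"ay": 0,"az": 0.72,"claw": -1}]}}

```text
clock: 0.82
eef_pos: [382.2, -382.5, 399.9]
tool_rot: [-1.569, -0.001, -1.974]
force: [1.5, 0.7, -0.5]
width: 85.1
```

Request:
{"method": "servo_tool", "body": {"increments": [{"dx": 1.4,"dy": 3.9,"dz": 0,"ax": 0,"ay": 0,"az": 0.12,"claw": -1},{"dx": 2.8,"dy": 7.8,"dz": 0,"ax": 0,"ay": 0,"az": 0.24,"claw": -1},{"dx": 4.2,"dy": 11.7,"dz": 0,"ax": 0,"ay": 0,"az": 0.36,"claw": -1},{"dx": 5.6,"dy": 15.6,"dz": 0,"ax": 0,"ay": 0,"az": 0.48,"claw": -1},{"dx": 7,"dy": 19.5,"dz": 0,"ax": 0,"ay": 0,"az": 0.52,"claw": -1},{"dx": 8.4,"dy": 23.4,"dz": 0,"ax": 0,"ay": 0,"az": 0.52,"claw": -1},{"dx": 9.8,"dy": 27.3,"dz": 0,"ax": 0,"ay": 0,"az": 0.52,"claw": -1},{"dx": 11.2,"dy": 31,"dz": 0,"ax": 0,"ay": 0,"az": 0.52,"claw": -1}]}}

```text
clock: 1.48
eef_pos: [493.6, -71.7, 398.6]
tool_rot: [-1.571, -0.0, -1.459]
force: [0.8, -0.3, 0.2]
width: 85.5
```

Request:
{"method": "servo_tool", "body": {"increments": [{"dx": 1.4,"dy": 3.9,"dz": 0,"ax": 0,"ay": 0,"az": 0,"claw": -1},{"dx": 2.8,"dy": 7.8,"dz": 0,"ax": 0,"ay": 0,"az": 0,"claw": -1},{"dx": 4.2,"dy": 11.7,"dz": 0,"ax": 0,"ay": 0,"az": 0,"claw": -1},{"dx": 6,"dy": 16.6,"dz": 0,"ax": 0,"ay": 0,"az": 0,"claw": -1},{"dx": 6,"dy": 16.6,"dz": 0,"ax": 0,"ay": 0,"az": 0,"claw": -1},{"dx": 6,"dy": 16.6,"dz": 0,"ax": 0,"ay": 0,"az": 0,"claw": -1},{"dx": 6,"dy": 16.6,"dz": 0,"ax": 0,"ay": 0,"az": 0,"claw": -1}]}}

```text
clock: 2.07
eef_pos: [553.3, 92.1, 398.0]
tool_rot: [-1.572, -0.001, -1.457]
force: [0.1, -0.7, -0.7]
width: 85.2
```

Run:
```python
from h import *
d=shot('wrist','w1.png'); st=read_state(); print(st['clock'],st['eef_pos'],st['tool_rot'],st['qpos'].round(2),st['force'])
print(-np.array(d['R']).T@np.array(d['t']),np.array(d['R']).round(3))
```

```text
2.1167 [553.30590762  90.663072   398.13712142] [-1.57192633e+00 -1.38503800e-03 -1.45992860e+00] [ 0.11  0.39 -0.48  1.5   0.18  1.3  -0.28] [ 0.235617   -0.93518818  0.0067835 ]
[546.47606508 160.15856019 541.49581382] [[ 0.994  0.113 -0.001]
 [ 0.109 -0.955  0.276]
 [ 0.03  -0.275 -0.961]]
```

View pics/w1.png

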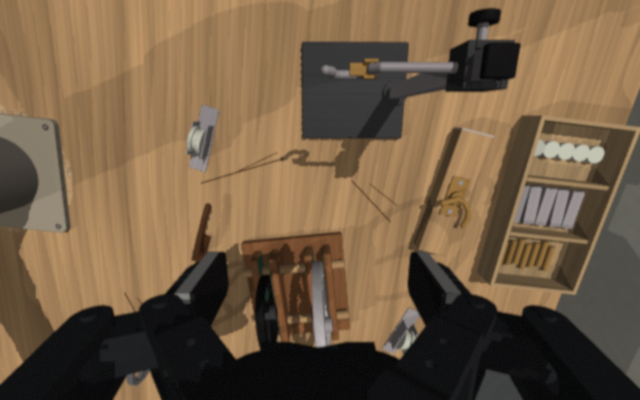

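Request:
{"method": "servo_tool", "body": {"increments": [{"dx": 0.7,"dy": 4,"dz": -1,"ax": 0,"ay": 0,"az": 0,"claw": -1},{"dx": 1.5,"dy": 8,"dz": -2,"ax": 0,"ay": 0,"az": 0,"claw": -1},{"dx": 2,"dy": 11,"dz": -3,"ax": 0,"ay": 0,"az": 0,"claw": -1},{"dx": 2,"dy": 11,"dz": -4,"ax": 0,"ay": 0,"az": 0,"claw": -1},{"dx": 2,"dy": 11,"dz": -4,"ax": 0,"ay": 0,"az": 0,"claw": -1},{"dx": 2,"dy": 11,"dz": -4,"ax": 0,"ay": 0,"az": 0,"claw": -1}]}}

```text
clock: 2.62
eef_pos: [573.7, 199.1, 358.1]
tool_rot: [-1.572, -0.002, -1.462]
force: [0.3, 0.3, -0.3]
width: 85.4
```

Run:
```python
from h import *
d=shot('wrist','w2.png'); st=read_state(); print(st['clock'],st['eef_pos'],st['tool_rot'],st['qpos'].round(2))
I=cv2.imread('pics/w1.png');cv2.imwrite('pics/w1c.png',cv2.resize(I[20:120,290:420],(780,600),interpolation=2))
```

```text
2.6667 [574.1627494  199.03905593 358.85025251] [-1.57063991 -0.00197696 -1.46269735] [-0.08  0.49 -0.48  1.45  0.23  1.26 -0.48]
```

View pics/w2.png

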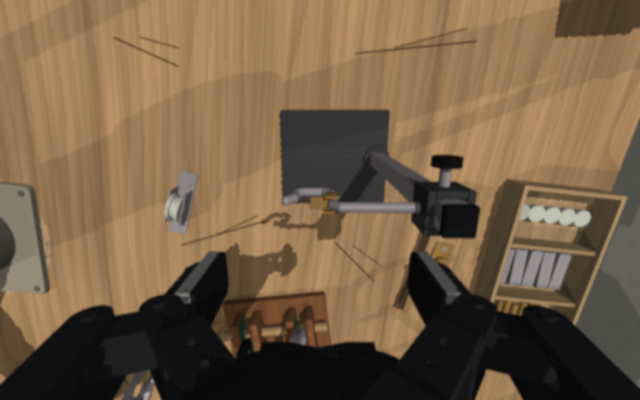

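View pics/w1c.png

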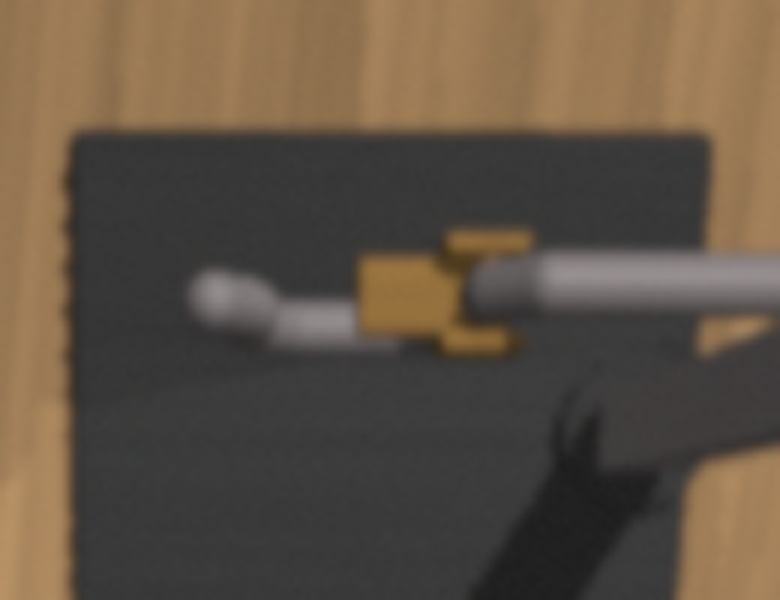

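Run:
```python
from h import *
I=cv2.imread('pics/w2.png');cv2.imwrite('pics/w2c.png',cv2.resize(I[150:250,270:400],(780,600),interpolation=2))
```

```text
(no output)
```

View pics/w2c.png

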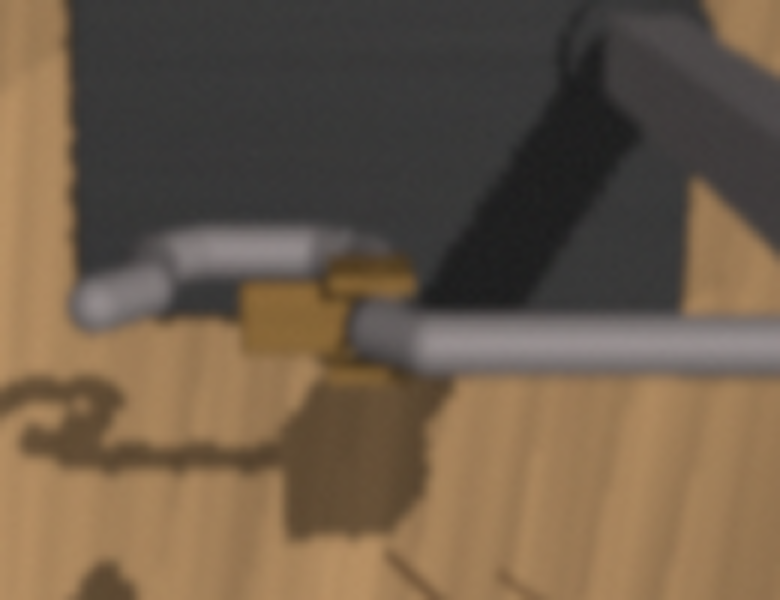

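Run:
```python
from h import *
a=dict(np.load('pics/w1.npz'));b=dict(np.load('pics/w2.npz'));t=dict(np.load('pics/top0.npz'));s=dict(np.load('pics/scene0.npz'))
A=lambda x,y:(a,290+x/6-.5,20+y/6-.5)
B=lambda x,y:(b,270+x/6-.5,150+y/6-.5)
T=lambda x,y:(t,220+x*90/568-.5,135+y*95/600-.5)
S=lambda x,y:(s,290+x/5-.5,200+y/5-.5)
def tri(*obs):
    M=np.zeros((3,3));v=np.zeros(3);cs=[]
    for o in obs:
        c,r=ray(*o);r=r/np.linalg.norm(r);P=np.eye(3)-np.outer(r,r);M+=P;v+=P@c;cs.append((c,P))
    X=np.linalg.solve(M,v);return X.round(1),[np.linalg.norm(P@(X-c)).round(1) for c,P in cs]
kt=tri(A(358,294),B(241,318));print('keeper tip',kt)
tb=tri(A(213,297),B(98,303),T(187,405),S(340,46));print('tip ball',tb,tri(A(213,297),B(98,303)))
print('bowl mid-left', tri(A(285,325),B(190,250)))
for d,(p,q),zs in((a,((560,282),(770,282)),(270,278)),(b,((430,343),(770,343)),(270,278))):
  f=A if d is a else B
  for z in zs:
    X,Y=atz(*f(*p),z),atz(*f(*q),z);print('rod',z,X[:2].round(1),Y[:2].round(1),np.degrees(np.arctan2(*(Y-X)[1::-1])).round(2))
# plate corners
C=[atz(*A(75,138),12)[:2],atz(*A(710,138),12)[:2]];print('plate',C,np.degrees(np.arctan2(*(C[1]-C[0])[::-1])))
C=[atz(b,279.5,110,12)[:2],atz(b,387.5,110,12)[:2]];print('plate',C,np.degrees(np.arctan2(*(C[1]-C[0])[::-1])))
# wheel rim in w1?
```

```text
keeper tip (array([568. , 199.3, 268.9]), [np.float64(0.0), np.float64(0.0)])
tip ball (array([547.8, 198.4, 264.5]), [np.float64(1.2), np.float64(0.9), np.float64(1.3), np.float64(0.6)]) (array([548.3, 197.5, 262.6]), [np.float64(0.1), np.float64(0.1)])
bowl mid-left (array([559.7, 198.7, 233.6]), [np.float64(0.3), np.float64(0.3)])
rod 270 [595.2 203.8] [623.8 207. ] 6.47
rod 278 [593.7 202.5] [621.5 205.7] 6.47
rod 270 [593.2 199. ] [638.  203.9] 6.26
rod 278 [592.3 201.3] [635.6 206.1] 6.26
plate [array([509.1505422 , 265.30785237]), array([674.5467728 , 284.04929569])] 6.4647477374932
plate [array([507.64891068, 266.625577  ]), array([672.94523612, 284.68477115])] 6.235032395596351
```

```bash
cat >> h.py <<'E'
from scipy.spatial.transform import Rotation as Ro
def Rtool(azdeg,tiltdeg):
    a=np.radians(azdeg);th=np.radians(tiltdeg)
    ax=np.array([np.cos(a),np.sin(a),0]);tn=np.array([-ax[1],ax[0],0]);y=np.sin(th)*tn-np.cos(th)*np.array([0,0,1.])
    return np.c_[np.cross(y,ax),y,ax]
def delta(tcp,R):
    s=read_state();Rc=Ro.from_euler('xyz',s['tool_rot']).as_matrix()
    return ((np.array(tcp)-s['eef_pos'])/10).round(2),Ro.from_matrix(R@Rc.T).as_rotvec().round(3)
E
python3 - <<'E'
from h import *
print(delta([599,-205,266],Rtool(12.6,20)))
E
```

```text
(array([  2.48, -40.4 ,  -9.29]), array([0.346, 0.057, 0.111]))
```

Request:
{"method": "servo_tool", "body": {"increments": [{"dx": 0.3,"dy": -4,"dz": 0,"ax": 0.04,"ay": 0.006,"az": 0.012,"claw": -1},{"dx": 0.6,"dy": -8,"dz": 0,"ax": 0.08,"ay": 0.013,"az": 0.025,"claw": -1},{"dx": 0.9,"dy": -12,"dz": 0,"ax": 0.12,"ay": 0.02,"az": 0.038,"claw": -1},{"dx": 1.2,"dy": -16,"dz": 0,"ax": 0.17,"ay": 0.028,"az": 0.055,"claw": -1},{"dx": 1.5,"dy": -20,"dz": 0,"ax": 0.22,"ay": 0.036,"az": 0.07,"claw": -1},{"dx": 1.8,"dy": -24,"dz": 0,"ax": 0.26,"ay": 0.043,"az": 0.083,"claw": -1},{"dx": 2.1,"dy": -28,"dz": 0,"ax": 0.3,"ay": 0.05,"az": 0.097,"claw": -1},{"dx": 2.3,"dy": -32,"dz": 0,"ax": 0.346,"ay": 0.057,"az": 0.111,"claw": -1}]}}

```text
clock: 3.33
eef_pos: [595.8, -122.6, 360.2]
tool_rot: [-1.567, 0.35, -1.349]
force: [1.4, -0.2, -1.4]
width: 85.3
```

Run:
```python
from h import *
print(delta([599,-205,266],Rtool(12.6,20)))
```

```text
(array([ 0.32, -8.24, -9.42]), array([-0.002,  0.004, -0.001]))
```

Request:
{"method": "servo_tool", "body": {"increments": [{"dx": 0.1,"dy": -3,"dz": -1,"ax": 0,"ay": 0.004,"az": 0,"claw": -1},{"dx": 0.2,"dy": -6,"dz": -3,"ax": 0,"ay": 0.004,"az": 0,"claw": -1},{"dx": 0.3,"dy": -8.2,"dz": -5.5,"ax": 0,"ay": 0.004,"az": 0,"claw": -1},{"dx": 0.3,"dy": -8.2,"dz": -8,"ax": 0,"ay": 0.004,"az": 0,"claw": -1},{"dx": 0.3,"dy": -8.2,"dz": -9.4,"ax": 0,"ay": 0.004,"az": 0,"claw": -1},{"dx": 0.3,"dy": -8.2,"dz": -9.4,"ax": 0,"ay": 0.004,"az": 0,"claw": -1},{"dx": 0.3,"dy": -8.2,"dz": -9.4,"ax": 0,"ay": 0.004,"az": 0,"claw": -1}]}}

```text
clock: 3.92
eef_pos: [598.8, -201.7, 265.1]
tool_rot: [-1.574, 0.351, -1.351]
force: [1.2, 0.6, 1.0]
width: 85.4
```

Run:
```python
from h import *
d=shot('wrist','w3.png')
st=read_state();print(st['eef_pos'],st['tool_rot'],st['qpos'].round(2),st['force'])
print(delta([593.9,-181.4,200.4],Rtool(12.6,20)))
```

```text
[ 599.65095007 -201.17505448  266.14477109] [-1.57158271  0.34992588 -1.34908664] [ 0.7   0.74 -0.54  1.32  0.05  1.32  0.47] [ 0.92617755 -1.04094726  0.16659599]
(array([-0.58,  1.98, -6.57]), array([-0.001, -0.001, -0.002]))
```

View pics/w3.png

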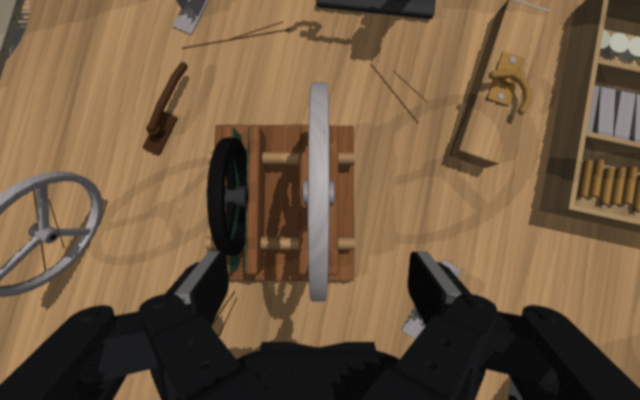

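Run:
```python
import fitw; from h import *
d=dict(np.load('pics/w3.npz'))
C=d['color'].astype(int); b=(295,70,345,305)
m=((C.max(2)-C.min(2)<30)&(C.mean(2)>88)).astype(np.uint8);M=np.zeros_like(m);M[b[1]:b[3],b[0]:b[2]]=m[b[1]:b[3],b[0]:b[2]]
M=M.astype(np.float32);print(M.sum())
fitw.obs=[(d,b,M)]
f=lambda q:fitw.cost([588.5+q[0],-157+q[1],130,np.radians(12.6+q[2])])
from scipy.optimize import minimize
r=minimize(f,[0,0,0],method='Nelder-Mead',options=dict(initial_simplex=[[0,0,0],[4,0,0],[0,4,0],[0,0,3]],xatol=.05,fatol=1e-4))
print(r.x+[588.5,-157,12.6],r.fun,f([0,0,0]))
```

```text
4511.0
[ 589.33062291 -155.49608508   12.24252254] 0.2881386876106262 0.33456707
```

Request:
{"method": "servo_tool", "body": {"increments": [{"dx": -0.2,"dy": 0.8,"dz": -2.5,"ax": 0,"ay": 0,"az": -0.003,"claw": -1},{"dx": -0.4,"dy": 1.6,"dz": -5,"ax": 0,"ay": 0,"az": -0.003,"claw": -1},{"dx": -0.5,"dy": 2.0,"dz": -6.6,"ax": 0,"ay": 0,"az": -0.003,"claw": -1},{"dx": -0.5,"dy": 2.0,"dz": -6.6,"ax": 0,"ay": 0,"az": -0.003,"claw": -1},{"dx": -0.5,"dy": 2.0,"dz": -6.6,"ax": 0,"ay": 0,"az": -0.003,"claw": -0.3},{"dx": -0.5,"dy": 2.0,"dz": -6.6,"ax": 0,"ay": 0,"az": -0.003,"claw": 0.2},{"dx": -0.5,"dy": 2.0,"dz": -6.6,"ax": 0,"ay": 0,"az": -0.003,"claw": 0.4},{"dx": -0.5,"dy": 2.0,"dz": -6.6,"ax": 0,"ay": 0,"az": -0.003,"claw": 0.4}]}}

```text
clock: 4.63
eef_pos: [595.5, -180.5, 200.2]
tool_rot: [-1.571, 0.35, -1.351]
force: [-0.0, 0.7, -0.1]
width: 38.8
```

Run:
```python
from h import *
d=shot('wrist','w4.png')
st=read_state();print(st['eef_pos'],st['tool_rot'],st['force'],st['torque'],st['width'])
```

```text
[ 595.30574305 -180.42970451  199.79220121] [-1.57127217  0.3499463  -1.35074185] [-0.17020169 -1.03470346  0.52368256] [-0.33201985 -0.04738479 -0.00839949] 30.823240994538093
```

View pics/w4.png

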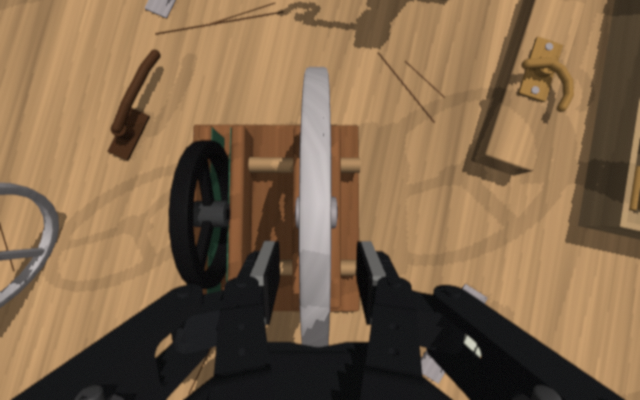

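The wheel's rim (cols 302–331) is centred between the pads (267 and 368), so I can close.

Request:
{"method": "servo_tool", "body": {"increments": [{"dx": 0,"dy": 0,"dz": 0,"ax": 0,"ay": 0,"az": 0,"claw": 0.7},{"dx": 0,"dy": 0,"dz": 0,"ax": 0,"ay": 0,"az": 0,"claw": 1},{"dx": 0,"dy": 0,"dz": 0,"ax": 0,"ay": 0,"az": 0,"claw": 1},{"dx": 0,"dy": 0,"dz": 0,"ax": 0,"ay": 0,"az": 0,"claw": 1},{"dx": 0,"dy": 0,"dz": 0,"ax": 0,"ay": 0,"az": 0,"claw": 1},{"dx": 0,"dy": 0,"dz": 0,"ax": 0,"ay": 0,"az": 0,"claw": 1}]}}

```text
clock: 5.18
eef_pos: [595.0, -180.2, 199.2]
tool_rot: [-1.572, 0.351, -1.351]
force: [0.2, -1.3, 4.6]
width: 12.7
```

Run:
```python
from h import *
st=read_state();print(st['eef_pos'],st['tool_rot'],st['force'],st['torque'],st['width'])
```

```text
[ 595.01173884 -180.19191998  199.23354193] [-1.5721183   0.35076079 -1.35104535] [ 0.23274992 -1.25322648  4.64062455] [-0.2067277   0.08617954 -0.08562659] 12.727971439535494
```

Request:
{"method": "servo_tool", "body": {"increments": [{"dx": 0,"dy": 0,"dz": 0.5,"ax": 0,"ay": 0,"az": 0,"claw": 1},{"dx": 0,"dy": 0,"dz": 1.5,"ax": 0,"ay": 0,"az": 0,"claw": 1},{"dx": 0,"dy": 0,"dz": 3,"ax": 0,"ay": 0,"az": 0,"claw": 1},{"dx": 0,"dy": 0,"dz": 4.5,"ax": 0,"ay": 0,"az": 0,"claw": 1},{"dx": 0,"dy": 0,"dz": 6,"ax": 0,"ay": 0,"az": 0,"claw": 1},{"dx": 0,"dy": 0,"dz": 7,"ax": 0,"ay": 0,"az": 0,"claw": 1},{"dx": 0,"dy": 0,"dz": 7,"ax": 0,"ay": 0,"az": 0,"claw": 1},{"dx": 0,"dy": 0,"dz": 7,"ax": 0,"ay": 0,"az": 0,"claw": 1}]}}

```text
clock: 5.85
eef_pos: [594.5, -180.0, 268.5]
tool_rot: [-1.573, 0.351, -1.351]
force: [0.5, 0.1, -4.8]
width: 12.7
```

Run:
```python
from h import *
for n in('scene','wrist'): shot(n,n+'5.png')
I=cv2.imread('pics/scene5.png');cv2.imwrite('pics/s5c.png',cv2.resize(I[60:220,200:400],(750,600),interpolation=2))
st=read_state();print(st['eef_pos'],st['tool_rot'],st['force'],st['torque'],st['width'])
```

```text
[ 593.77116309 -179.97414897  267.37894898] [-1.57540443  0.35197141 -1.35135534] [ 0.06328764  0.34059432 -4.97152825] [-0.7442212  -0.15954843 -0.03190046] 12.537260023875152
```

View pics/s5c.png

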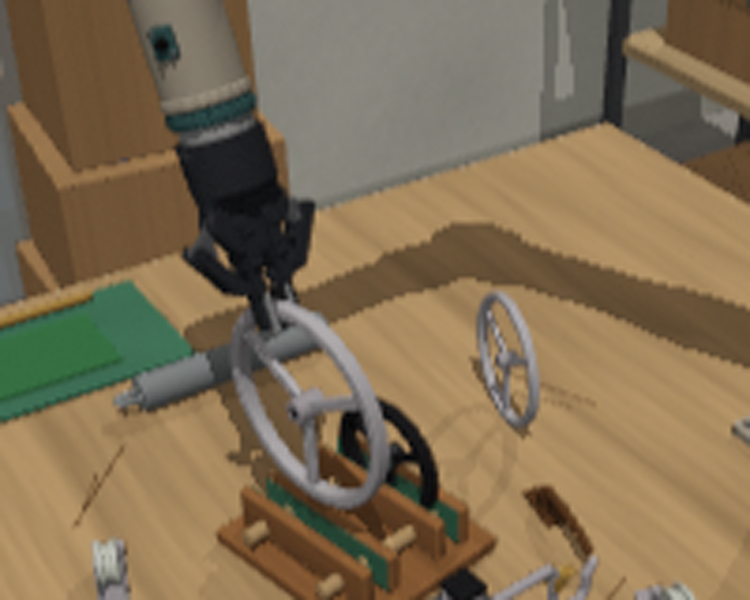

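View pics/wrist5.png

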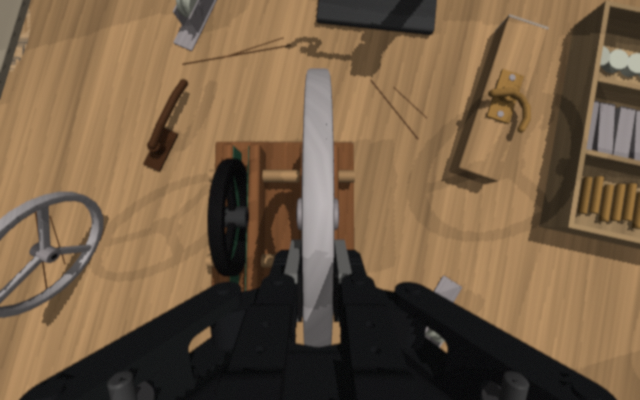

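Request:
{"method": "servo_tool", "body": {"increments": [{"dx": 0,"dy": 0,"dz": 3.5,"ax": 0,"ay": 0,"az": 0,"claw": 1},{"dx": 0,"dy": 1,"dz": 7,"ax": 0,"ay": 0,"az": 0,"claw": 1},{"dx": -2,"dy": 4,"dz": 7.5,"ax": 0,"ay": 0,"az": -0.03,"claw": 1},{"dx": -4,"dy": 7.5,"dz": 7.5,"ax": 0,"ay": 0,"az": -0.06,"claw": 1},{"dx": -6,"dy": 11,"dz": 7.5,"ax": 0,"ay": 0,"az": -0.09,"claw": 1},{"dx": -8,"dy": 14.5,"dz": 7.5,"ax": 0,"ay": 0,"az": -0.108,"claw": 1},{"dx": -9.5,"dy": 18,"dz": 7.5,"ax": 0,"ay": 0,"az": -0.108,"claw": 1},{"dx": -9.5,"dy": 18,"dz": 7.5,"ax": 0,"ay": 0,"az": -0.108,"claw": 1}]}}

```text
clock: 6.62
eef_pos: [493.3, 9.6, 344.2]
tool_rot: [-1.579, 0.358, -1.448]
force: [-1.8, 2.8, -4.1]
width: 12.8
```

Run:
```python
from h import *
st=read_state();print(st['eef_pos'],st['force'],st['torque'],st['width'],st['qpos'].round(2))
print(delta([498.3,166.1,285],Rtool(6.4,20)))
```

```text
[493.32653886   9.62568365 344.23699099] [-1.78683051  2.76340091 -4.06290863] [-0.35759459  0.01026632  0.05076546] 12.835722824188498 [ 0.6   0.4  -0.62  1.73 -0.14  1.14  0.19]
(array([ 0.5 , 15.65, -5.92]), array([-0.008, -0.009, -0.014]))
```

Request:
{"method": "servo_tool", "body": {"increments": [{"dx": 0,"dy": 2,"dz": 0,"ax": 0,"ay": 0,"az": 0,"claw": 1},{"dx": 0,"dy": 4.5,"dz": 0,"ax": 0,"ay": 0,"az": 0,"claw": 1},{"dx": 0,"dy": 7.5,"dz": -1.5,"ax": 0,"ay": 0,"az": 0,"claw": 1},{"dx": 0,"dy": 10.5,"dz": -3,"ax": 0,"ay": 0,"az": 0,"claw": 1},{"dx": 0,"dy": 13,"dz": -4.5,"ax": 0,"ay": 0,"az": 0,"claw": 1},{"dx": 0,"dy": 15,"dz": -5.5,"ax": 0,"ay": 0,"az": 0,"claw": 1},{"dx": 0,"dy": 15.7,"dz": -6,"ax": 0,"ay": 0,"az": 0,"claw": 1},{"dx": 0,"dy": 15.7,"dz": -6,"ax": 0,"ay": 0,"az": 0,"claw": 1}]}}

```text
clock: 7.28
eef_pos: [497.7, 158.8, 282.1]
tool_rot: [-1.577, 0.352, -1.456]
force: [-1.3, -0.4, -4.3]
width: 12.7
```

Request:
{"method": "servo_tool", "body": {"increments": [{"dx": 0,"dy": 0,"dz": 0,"ax": 0,"ay": 0,"az": 0,"claw": 1},{"dx": 0,"dy": 0,"dz": 0,"ax": 0,"ay": 0,"az": 0,"claw": 1},{"dx": 0,"dy": 0,"dz": 0,"ax": 0,"ay": 0,"az": 0,"claw": 1}]}}

```text
clock: 7.53
eef_pos: [500.4, 155.4, 283.8]
tool_rot: [-1.572, 0.35, -1.461]
force: [-0.4, 0.6, -5.0]
width: 12.9
```

Run:
```python
from h import *
d=shot('wrist','w6.png');shot('top','t6.png');shot('scene','s6.png')
st=read_state();print(st['clock'],st['eef_pos'],st['tool_rot'],st['force'],st['torque'],st['width'])
print(delta([498.3,166.1,285],Rtool(6.4,20)))
```

```text
7.6833 [500.05913769 156.07127657 283.868139  ] [-1.57248334  0.35095151 -1.46034232] [-0.2650276   0.82522577 -4.10591042] [-0.81388274 -0.09064746 -0.01015855] 13.269580175445668
(array([-0.18,  1.  ,  0.11]), array([-0.002, -0.002,  0.001]))
```

View pics/w6.png

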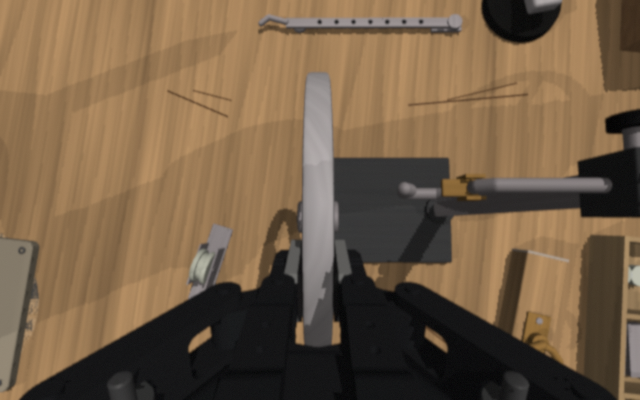

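Run:
```python
import fitw; from h import *
from scipy.optimize import minimize
I=cv2.imread('pics/w6.png');cv2.imwrite('pics/w6c.png',cv2.resize(I[150:225,385:485],(800,600),interpolation=2))
d=dict(np.load('pics/w6.npz'))
print(atz(d,443,188,268.9),atz(d,406,189,263))
C=d['color'].astype(int); b=(295,65,345,345)
m=((C.max(2)-C.min(2)<30)&(C.mean(2)>88)).astype(np.float32);m[245:,:303]=0;m[245:,335:]=0
M=np.zeros_like(m);M[b[1]:b[3],b[0]:b[2]]=m[b[1]:b[3],b[0]:b[2]];fitw.obs=[(d,b,M)]
st=read_state();p=st['eef_pos'];a=np.radians(6.33);e=np.array([np.cos(a),np.sin(a)]);n=np.array([-e[1],e[0]])
def f(q):
    xy=p[:2]+e*q[0]+n*(25.3+q[1]);return fitw.cost([xy[0],xy[1],p[2]-69.2+q[2],a+np.radians(q[3])])
r=minimize(f,[0,0,0,0],method='Nelder-Mead',options=dict(initial_simplex=[[0,0,0,0],[4,0,0,0],[0,4,0,0],[0,0,4,0],[0,0,0,2]],xatol=.05,fatol=1e-4))
print(r.x,r.fun,f([0]*4))
```

```text
[568.8135159  198.62404453 268.9       ] [549.38867244 196.57986455 263.        ]
[ 0.67527056 -0.657316    1.19414374 -1.41932998] 0.3994419574737549 0.41231996
```

View pics/w6c.png

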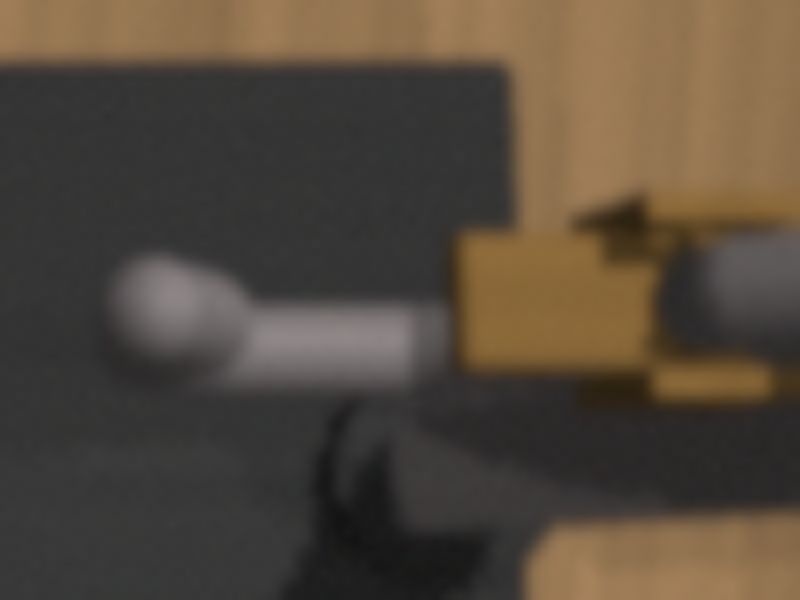

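Request:
{"method": "servo_tool", "body": {"increments": [{"dx": -0.2,"dy": 1,"dz": 0,"ax": 0,"ay": 0,"az": 0,"claw": 1},{"dx": 1.5,"dy": 1.2,"dz": 0,"ax": 0,"ay": 0,"az": 0,"claw": 1},{"dx": 3.5,"dy": 1.4,"dz": 0,"ax": 0,"ay": 0,"az": 0,"claw": 1},{"dx": 5.5,"dy": 1.63,"dz": 0,"ax": 0,"ay": 0,"az": 0,"claw": 1},{"dx": 6.8,"dy": 1.78,"dz": 0,"ax": 0,"ay": 0,"az": 0,"claw": 1},{"dx": 7.25,"dy": 1.83,"dz": 0,"ax": 0,"ay": 0,"az": 0,"claw": 1},{"dx": 7.25,"dy": 1.83,"dz": 0,"ax": 0,"ay": 0,"az": 0,"claw": 1},{"dx": 7.25,"dy": 1.83,"dz": 0,"ax": 0,"ay": 0,"az": 0,"claw": 1}]}}

```text
clock: 8.35
eef_pos: [570.8, 175.8, 283.2]
tool_rot: [-1.575, 0.352, -1.458]
force: [-0.9, -1.5, -4.8]
width: 12.7
```

Request:
{"method": "servo_tool", "body": {"increments": [{"dx": 0,"dy": 0,"dz": 0,"ax": 0,"ay": 0,"az": 0,"claw": 1},{"dx": 0,"dy": 0,"dz": 0,"ax": 0,"ay": 0,"az": 0,"claw": 1},{"dx": 0,"dy": 0,"dz": 0,"ax": 0,"ay": 0,"az": 0,"claw": 1},{"dx": 0,"dy": 0,"dz": 0,"ax": 0,"ay": 0,"az": 0,"claw": 1}]}}

```text
clock: 8.68
eef_pos: [571.7, 175.3, 283.7]
tool_rot: [-1.573, 0.351, -1.459]
force: [-0.7, 0.5, -5.2]
width: 12.5
```

Run:
```python
from h import *
d=shot('wrist','w7.png')
F=[]
st=read_state();print(st['clock'],st['eef_pos'],st['tool_rot'],st['force'],st['torque'],st['width'])
print(delta([572.8,174.3,285],Rtool(6.4,20)))
shot('scene','s7.png');I=cv2.imread('pics/s7.png');cv2.imwrite('pics/s7c.png',cv2.resize(I[120:320,260:400],(560,600)[::1],interpolation=2)[:600])
print(read_state()['force'])
```

```text
8.7333 [571.83680662 175.26414032 283.71095854] [-1.57308344  0.35116937 -1.45883326] [ 4.70859799e-04 -5.36759396e-01 -4.89819258e+00] [-0.8226877  -0.10707548  0.04722148] 12.809578344878894
(array([ 0.1 , -0.1 ,  0.13]), array([-0.002, -0.002, -0.001]))
[ 0.22428389 -0.05286251 -4.9789802 ]
```

View pics/w7.png

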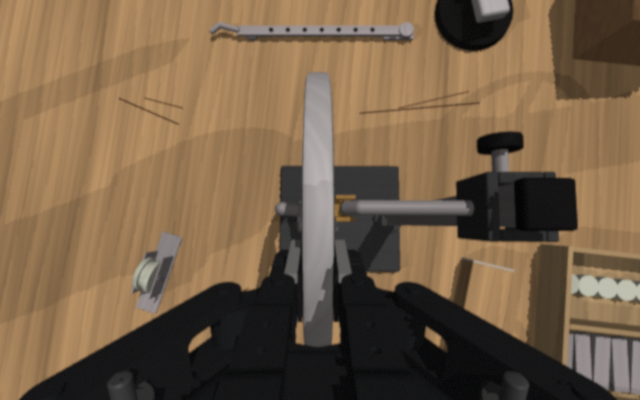

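View pics/s7c.png

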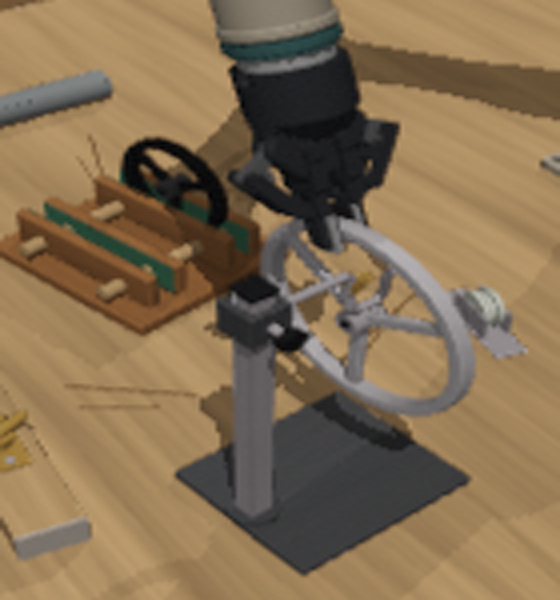

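Request:
{"method": "servo_tool", "body": {"increments": [{"dx": 0,"dy": -0.05,"dz": -0.3,"ax": 0,"ay": 0,"az": 0,"claw": 1},{"dx": 0,"dy": -0.05,"dz": -0.7,"ax": 0,"ay": 0,"az": 0,"claw": 1},{"dx": 0,"dy": -0.05,"dz": -1.1,"ax": 0,"ay": 0,"az": 0,"claw": 1},{"dx": 0,"dy": -0.05,"dz": -1.5,"ax": 0,"ay": 0,"az": 0,"claw": 1},{"dx": 0,"dy": -0.05,"dz": -1.8,"ax": 0,"ay": 0,"az": 0,"claw": 1},{"dx": 0,"dy": -0.05,"dz": -1.9,"ax": 0,"ay": 0,"az": 0,"claw": 1},{"dx": 0,"dy": -0.05,"dz": -2.0,"ax": 0,"ay": 0,"az": 0,"claw": 1},{"dx": 0,"dy": -0.05,"dz": -2.0,"ax": 0,"ay": 0,"az": 0,"claw": 1}]}}

```text
clock: 9.45
eef_pos: [572.0, 175.0, 263.4]
tool_rot: [-1.573, 0.352, -1.459]
force: [-1.3, -0.0, -4.7]
width: 12.8
```

Request:
{"method": "servo_tool", "body": {"increments": [{"dx": 0,"dy": 0,"dz": -0.1,"ax": 0,"ay": 0,"az": 0,"claw": 1},{"dx": 0,"dy": 0,"dz": -0.2,"ax": 0,"ay": 0,"az": 0,"claw": 1},{"dx": 0,"dy": 0,"dz": -0.3,"ax": 0,"ay": 0,"az": 0,"claw": 1},{"dx": 0,"dy": 0,"dz": -0.4,"ax": 0,"ay": 0,"az": 0,"claw": 1},{"dx": 0,"dy": 0,"dz": -0.4,"ax": 0,"ay": 0,"az": 0,"claw": 1}]}}

```text
clock: 9.87
eef_pos: [571.9, 174.8, 259.4]
tool_rot: [-1.574, 0.351, -1.459]
force: [0.0, -0.6, -4.4]
width: 13.2
```

Run:
```python
from h import *
d=shot('wrist','w8.png')
st=read_state();print(st['clock'],st['eef_pos'],st['force'],st['torque'],st['width'])
I=cv2.imread('pics/w8.png');cv2.imwrite('pics/w8c.png',cv2.resize(I[140:300,240:400],(600,600),interpolation=2))
```

```text
9.9167 [571.99655583 174.85333079 259.41810666] [ 0.85929803 -0.00605005 -5.57721092] [-0.80875631 -0.15262058  0.01999162] 12.832120587940187
```

View pics/w8c.png

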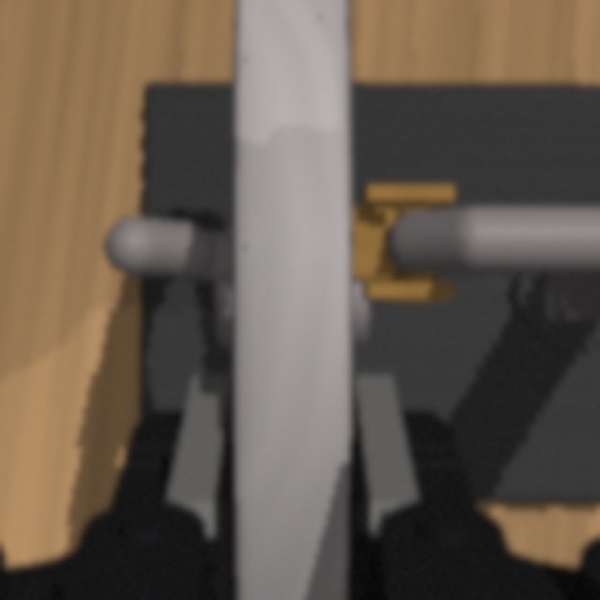

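Request:
{"method": "servo_tool", "body": {"increments": [{"dx": 0.05,"dy": 0,"dz": -0.1,"ax": 0,"ay": 0,"az": 0,"claw": 1},{"dx": 0.05,"dy": 0,"dz": -0.2,"ax": 0,"ay": 0,"az": 0,"claw": 1},{"dx": 0.05,"dy": 0,"dz": -0.3,"ax": 0,"ay": 0,"az": 0,"claw": 1},{"dx": 0.05,"dy": 0,"dz": -0.4,"ax": 0,"ay": 0,"az": 0,"claw": 1}]}}

```text
clock: 10.25
eef_pos: [572.5, 174.9, 255.4]
tool_rot: [-1.573, 0.351, -1.459]
force: [-0.4, -0.1, -6.6]
width: 12.9
```

Request:
{"method": "servo_tool", "body": {"increments": [{"dx": 0,"dy": 0,"dz": -0.1,"ax": 0,"ay": 0,"az": 0,"claw": 1},{"dx": 0,"dy": 0,"dz": -0.2,"ax": 0,"ay": 0,"az": 0,"claw": 1},{"dx": 0,"dy": 0,"dz": -0.3,"ax": 0,"ay": 0,"az": 0,"claw": 1}]}}

```text
clock: 10.5
eef_pos: [572.6, 174.9, 252.4]
tool_rot: [-1.573, 0.351, -1.459]
force: [0.3, -0.1, -4.8]
width: 13.0
```

Request:
{"method": "servo_tool", "body": {"increments": [{"dx": 0,"dy": 0,"dz": -0.1,"ax": 0,"ay": 0,"az": 0,"claw": 1},{"dx": 0,"dy": 0,"dz": -0.2,"ax": 0,"ay": 0,"az": 0,"claw": 1},{"dx": 0,"dy": 0,"dz": -0.3,"ax": 0,"ay": 0,"az": 0,"claw": 1}]}}

```text
clock: 10.75
eef_pos: [572.6, 175.0, 250.0]
tool_rot: [-1.573, 0.352, -1.459]
force: [-2.7, -1.6, 1.3]
width: 12.8
```

Request:
{"method": "servo_tool", "body": {"increments": [{"dx": 0,"dy": 0,"dz": -0.05,"ax": 0,"ay": 0,"az": 0,"claw": 1},{"dx": 0,"dy": 0,"dz": -0.1,"ax": 0,"ay": 0,"az": 0,"claw": 1}]}}

```text
clock: 10.92
eef_pos: [572.6, 175.0, 249.0]
tool_rot: [-1.573, 0.351, -1.459]
force: [-3.1, -2.2, 1.0]
width: 12.7
```

Request:
{"method": "servo_tool", "body": {"increments": [{"dx": 0,"dy": 0,"dz": -0.05,"ax": 0,"ay": 0,"az": 0,"claw": 1},{"dx": 0,"dy": 0,"dz": -0.1,"ax": 0,"ay": 0,"az": 0,"claw": 1}]}}

```text
clock: 11.08
eef_pos: [572.6, 175.0, 247.8]
tool_rot: [-1.573, 0.351, -1.459]
force: [-2.1, -2.6, 0.7]
width: 12.9
```

Request:
{"method": "servo_tool", "body": {"increments": [{"dx": 0,"dy": 0,"dz": -0.1,"ax": 0,"ay": 0,"az": 0,"claw": 1},{"dx": 0,"dy": 0,"dz": -0.2,"ax": 0,"ay": 0,"az": 0,"claw": 1},{"dx": 0,"dy": 0,"dz": -0.3,"ax": 0,"ay": 0,"az": 0,"claw": 1},{"dx": 0,"dy": 0,"dz": -0.4,"ax": 0,"ay": 0,"az": 0,"claw": 1}]}}

```text
clock: 11.42
eef_pos: [573.0, 175.3, 243.8]
tool_rot: [-1.572, 0.352, -1.459]
force: [-1.7, -0.8, 2.4]
width: 12.8
```

Request:
{"method": "servo_tool", "body": {"increments": [{"dx": 0,"dy": 0,"dz": -0.1,"ax": 0,"ay": 0,"az": 0,"claw": 1},{"dx": 0,"dy": 0,"dz": -0.2,"ax": 0,"ay": 0,"az": 0,"claw": 1},{"dx": 0,"dy": 0,"dz": -0.3,"ax": 0,"ay": 0,"az": 0,"claw": 1},{"dx": 0,"dy": 0,"dz": -0.4,"ax": 0,"ay": 0,"az": 0,"claw": 1}]}}

```text
clock: 11.75
eef_pos: [571.9, 175.3, 239.2]
tool_rot: [-1.575, 0.352, -1.458]
force: [-2.4, -0.2, 0.6]
width: 12.9
```

Request:
{"method": "servo_tool", "body": {"increments": [{"dx": 0,"dy": 0,"dz": -0.1,"ax": 0,"ay": 0,"az": 0,"claw": 1},{"dx": 0,"dy": 0,"dz": -0.2,"ax": 0,"ay": 0,"az": 0,"claw": 1},{"dx": 0,"dy": 0,"dz": -0.3,"ax": 0,"ay": 0,"az": 0,"claw": 1},{"dx": 0,"dy": 0,"dz": -0.4,"ax": 0,"ay": 0,"az": 0,"claw": 1}]}}

```text
clock: 12.08
eef_pos: [572.2, 174.8, 235.1]
tool_rot: [-1.574, 0.351, -1.459]
force: [-1.9, 0.0, -0.5]
width: 13.1
```

Request:
{"method": "servo_tool", "body": {"increments": [{"dx": 0,"dy": 0,"dz": -0.05,"ax": 0,"ay": 0,"az": 0,"claw": 1},{"dx": 0,"dy": 0,"dz": -0.1,"ax": 0,"ay": 0,"az": 0,"claw": 1},{"dx": 0,"dy": 0,"dz": -0.15,"ax": 0,"ay": 0,"az": 0,"claw": 1},{"dx": 0,"dy": 0,"dz": -0.2,"ax": 0,"ay": 0,"az": 0,"claw": 1}]}}

```text
clock: 12.42
eef_pos: [572.0, 174.6, 233.1]
tool_rot: [-1.575, 0.351, -1.459]
force: [-4.0, -0.3, -3.1]
width: 12.9
```

Run:
```python
from h import *
d=shot('wrist','w9.png');d=shot('scene','s9.png')
st=read_state();print(st['clock'],st['eef_pos'],st['force'],st['torque'],st['width'])
I=cv2.imread('pics/w9.png');cv2.imwrite('pics/w9c.png',cv2.resize(I[140:300,240:400],(600,600),interpolation=2))
```

```text
12.5167 [571.68460834 174.53953116 232.86998531] [-3.41696274 -1.73364429 -2.5771327 ] [-0.77814557  0.65663289  0.4268938 ] 12.895026068727638
```

View pics/w9c.png

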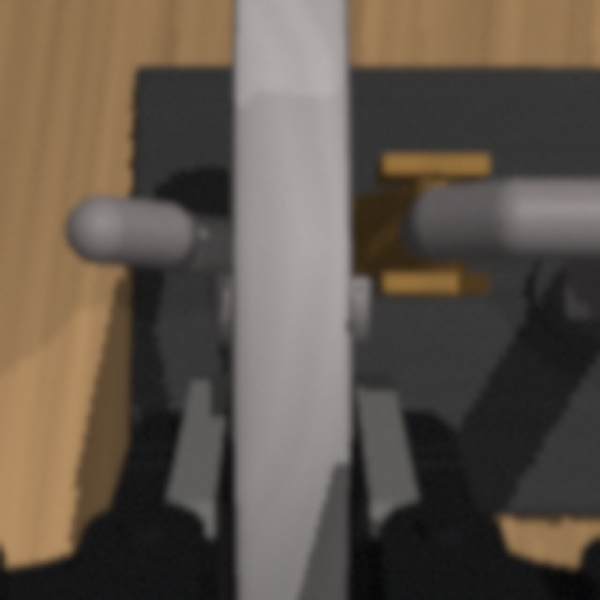

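Request:
{"method": "servo_tool", "body": {"increments": [{"dx": 0,"dy": 0,"dz": -0.05,"ax": 0,"ay": 0,"az": 0,"claw": 1},{"dx": 0,"dy": 0,"dz": -0.1,"ax": 0,"ay": 0,"az": 0,"claw": 1},{"dx": 0,"dy": 0,"dz": -0.15,"ax": 0,"ay": 0,"az": 0,"claw": 1},{"dx": 0,"dy": 0,"dz": -0.2,"ax": 0,"ay": 0,"az": 0,"claw": 1}]}}

```text
clock: 12.85
eef_pos: [572.5, 174.8, 231.4]
tool_rot: [-1.573, 0.351, -1.459]
force: [-3.6, -0.5, -2.4]
width: 13.0
```

Request:
{"method": "servo_tool", "body": {"increments": [{"dx": 0,"dy": 0,"dz": -0.05,"ax": 0,"ay": 0,"az": 0,"claw": 1},{"dx": 0,"dy": 0,"dz": -0.1,"ax": 0,"ay": 0,"az": 0,"claw": 1},{"dx": 0,"dy": 0,"dz": -0.15,"ax": 0,"ay": 0,"az": 0,"claw": 1},{"dx": 0,"dy": 0,"dz": -0.2,"ax": 0,"ay": 0,"az": 0,"claw": 1}]}}

```text
clock: 13.18
eef_pos: [572.6, 175.0, 229.5]
tool_rot: [-1.573, 0.351, -1.459]
force: [-3.0, -0.4, -2.2]
width: 13.1
```

Request:
{"method": "servo_tool", "body": {"increments": [{"dx": 0,"dy": 0,"dz": -0.05,"ax": 0,"ay": 0,"az": 0,"claw": 1},{"dx": 0,"dy": 0,"dz": -0.1,"ax": 0,"ay": 0,"az": 0,"claw": 1},{"dx": 0,"dy": 0,"dz": -0.15,"ax": 0,"ay": 0,"az": 0,"claw": 1},{"dx": 0,"dy": 0,"dz": -0.2,"ax": 0,"ay": 0,"az": 0,"claw": 1}]}}

```text
clock: 13.52
eef_pos: [572.5, 174.9, 227.5]
tool_rot: [-1.573, 0.351, -1.459]
force: [-2.5, -0.4, -2.7]
width: 12.9
```

Request:
{"method": "servo_tool", "body": {"increments": [{"dx": 0,"dy": 0,"dz": -0.05,"ax": 0,"ay": 0,"az": 0,"claw": 1},{"dx": 0,"dy": 0,"dz": -0.1,"ax": 0,"ay": 0,"az": 0,"claw": 1},{"dx": 0,"dy": 0,"dz": -0.15,"ax": 0,"ay": 0,"az": 0,"claw": 1},{"dx": 0,"dy": 0,"dz": -0.2,"ax": 0,"ay": 0,"az": 0,"claw": 1}]}}

```text
clock: 13.85
eef_pos: [572.6, 174.9, 225.5]
tool_rot: [-1.573, 0.351, -1.459]
force: [-2.7, -0.6, -2.4]
width: 13.0
```

Request:
{"method": "servo_tool", "body": {"increments": [{"dx": 0,"dy": 0,"dz": -0.05,"ax": 0,"ay": 0,"az": 0,"claw": 1},{"dx": 0,"dy": 0,"dz": -0.1,"ax": 0,"ay": 0,"az": 0,"claw": 1},{"dx": 0,"dy": 0,"dz": -0.15,"ax": 0,"ay": 0,"az": 0,"claw": 1},{"dx": 0,"dy": 0,"dz": -0.2,"ax": 0,"ay": 0,"az": 0,"claw": 1}]}}

```text
clock: 14.18
eef_pos: [572.6, 174.9, 223.5]
tool_rot: [-1.573, 0.351, -1.459]
force: [-2.7, -0.5, -1.9]
width: 13.0
```

Request:
{"method": "servo_tool", "body": {"increments": [{"dx": 0,"dy": 0,"dz": -0.05,"ax": 0,"ay": 0,"az": 0,"claw": 1},{"dx": 0,"dy": 0,"dz": -0.1,"ax": 0,"ay": 0,"az": 0,"claw": 1}]}}

```text
clock: 14.35
eef_pos: [572.6, 174.9, 222.5]
tool_rot: [-1.573, 0.351, -1.459]
force: [-4.2, 0.5, -2.6]
width: 12.9
```

Request:
{"method": "servo_tool", "body": {"increments": [{"dx": 0,"dy": 0,"dz": -0.05,"ax": 0,"ay": 0,"az": 0,"claw": 1},{"dx": 0,"dy": 0,"dz": -0.1,"ax": 0,"ay": 0,"az": 0,"claw": 1}]}}

```text
clock: 14.52
eef_pos: [573.8, 174.7, 221.6]
tool_rot: [-1.571, 0.351, -1.459]
force: [-0.4, 0.1, -5.0]
width: 13.0
```

Request:
{"method": "servo_tool", "body": {"increments": [{"dx": 0,"dy": 0,"dz": -0.04,"ax": 0,"ay": 0,"az": 0,"claw": 1},{"dx": 0,"dy": 0,"dz": -0.08,"ax": 0,"ay": 0,"az": 0,"claw": 1},{"dx": 0,"dy": 0,"dz": -0.12,"ax": 0,"ay": 0,"az": 0,"claw": 1}]}}

```text
clock: 14.77
eef_pos: [573.3, 174.7, 220.4]
tool_rot: [-1.572, 0.351, -1.459]
force: [-0.0, -0.4, -4.6]
width: 12.7
```

Request:
{"method": "servo_tool", "body": {"increments": [{"dx": 0,"dy": 0,"dz": -0.03,"ax": 0,"ay": 0,"az": 0,"claw": 1},{"dx": 0,"dy": 0,"dz": -0.06,"ax": 0,"ay": 0,"az": 0,"claw": 1}]}}

```text
clock: 14.93
eef_pos: [572.8, 174.9, 219.7]
tool_rot: [-1.573, 0.351, -1.459]
force: [0.0, 0.1, -4.3]
width: 13.0
```

Request:
{"method": "servo_tool", "body": {"increments": [{"dx": 0,"dy": 0,"dz": -0.03,"ax": 0,"ay": 0,"az": 0,"claw": 1},{"dx": 0,"dy": 0,"dz": -0.06,"ax": 0,"ay": 0,"az": 0,"claw": 1}]}}

```text
clock: 15.1
eef_pos: [572.6, 174.9, 219.1]
tool_rot: [-1.573, 0.351, -1.459]
force: [-0.2, 0.0, -4.7]
width: 12.9
```

Request:
{"method": "servo_tool", "body": {"increments": [{"dx": 0,"dy": 0,"dz": -0.03,"ax": 0,"ay": 0,"az": 0,"claw": 1},{"dx": 0,"dy": 0,"dz": -0.06,"ax": 0,"ay": 0,"az": 0,"claw": 1}]}}

```text
clock: 15.27
eef_pos: [572.6, 174.9, 218.5]
tool_rot: [-1.573, 0.351, -1.459]
force: [0.1, 0.9, -5.2]
width: 12.8
```

Request:
{"method": "servo_tool", "body": {"increments": [{"dx": 0,"dy": 0,"dz": -0.03,"ax": 0,"ay": 0,"az": 0,"claw": 1},{"dx": 0,"dy": 0,"dz": -0.06,"ax": 0,"ay": 0,"az": 0,"claw": 1}]}}

```text
clock: 15.43
eef_pos: [572.6, 174.9, 217.9]
tool_rot: [-1.573, 0.351, -1.459]
force: [0.2, -0.3, -4.1]
width: 13.1
```

Request:
{"method": "servo_tool", "body": {"increments": [{"dx": 0,"dy": 0,"dz": -0.03,"ax": 0,"ay": 0,"az": 0,"claw": 1},{"dx": 0,"dy": 0,"dz": -0.06,"ax": 0,"ay": 0,"az": 0,"claw": 1}]}}

```text
clock: 15.6
eef_pos: [572.6, 174.9, 217.4]
tool_rot: [-1.573, 0.351, -1.459]
force: [-0.9, -0.0, -3.7]
width: 12.9
```

Request:
{"method": "servo_tool", "body": {"increments": [{"dx": 0,"dy": 0,"dz": -0.03,"ax": 0,"ay": 0,"az": 0,"claw": 1},{"dx": 0,"dy": 0,"dz": -0.03,"ax": 0,"ay": 0,"az": 0,"claw": 1}]}}

```text
clock: 15.77
eef_pos: [572.6, 174.9, 217.3]
tool_rot: [-1.573, 0.352, -1.459]
force: [-0.9, -0.8, -2.3]
width: 12.9
```

Request:
{"method": "servo_tool", "body": {"increments": [{"dx": 0,"dy": 0,"dz": -0.03,"ax": 0,"ay": 0,"az": 0,"claw": 1},{"dx": 0,"dy": 0,"dz": -0.03,"ax": 0,"ay": 0,"az": 0,"claw": 1}]}}

```text
clock: 15.93
eef_pos: [572.6, 174.9, 217.1]
tool_rot: [-1.573, 0.352, -1.459]
force: [-1.0, -1.1, -0.4]
width: 12.7
```

Request:
{"method": "servo_tool", "body": {"increments": [{"dx": 0,"dy": 0,"dz": -0.03,"ax": 0,"ay": 0,"az": 0,"claw": 1},{"dx": 0,"dy": 0,"dz": -0.03,"ax": 0,"ay": 0,"az": 0,"claw": 1}]}}

```text
clock: 16.1
eef_pos: [572.7, 175.0, 216.9]
tool_rot: [-1.573, 0.352, -1.459]
force: [-1.0, -2.2, 2.0]
width: 12.8
```

Request:
{"method": "servo_tool", "body": {"increments": [{"dx": 0,"dy": 0,"dz": -0.03,"ax": 0,"ay": 0,"az": 0,"claw": 1},{"dx": 0,"dy": 0,"dz": -0.05,"ax": 0,"ay": 0,"az": 0,"claw": 1},{"dx": 0,"dy": 0,"dz": -0.05,"ax": 0,"ay": 0,"az": 0,"claw": 1}]}}

```text
clock: 16.35
eef_pos: [572.7, 175.0, 216.6]
tool_rot: [-1.573, 0.352, -1.459]
force: [-3.2, -2.9, 5.3]
width: 13.1
```

Run:
```python
from h import *
d=shot('wrist','w10.png');d=shot('scene','s10.png')
st=read_state();print(st['clock'],st['eef_pos'],st['tool_rot'],st['force'],st['torque'],st['width'])
I=cv2.imread('pics/w10.png');cv2.imwrite('pics/w10c.png',cv2.resize(I[140:300,240:400],(600,600),interpolation=2))
```

```text
16.45 [572.71845311 174.98620588 216.62343178] [-1.57254977  0.35155218 -1.45860924] [-3.63416555 -2.55553015  4.41528055] [-0.35813313  0.47419445  0.31562827] 12.778429913219346
```

View pics/w10c.png

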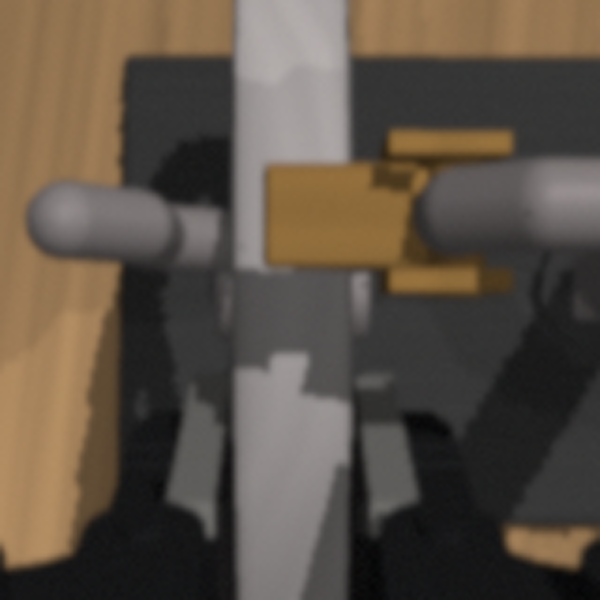

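Request:
{"method": "servo_tool", "body": {"increments": [{"dx": -0.02,"dy": 0,"dz": -0.03,"ax": 0,"ay": 0,"az": 0,"claw": 1},{"dx": -0.03,"dy": 0,"dz": -0.05,"ax": 0,"ay": 0,"az": 0,"claw": 1},{"dx": -0.03,"dy": 0,"dz": -0.05,"ax": 0,"ay": 0,"az": 0,"claw": 1}]}}

```text
clock: 16.7
eef_pos: [572.7, 175.0, 216.5]
tool_rot: [-1.572, 0.352, -1.459]
force: [-2.1, -3.8, 7.9]
width: 13.0
```

Request:
{"method": "servo_tool", "body": {"increments": [{"dx": 0,"dy": 0,"dz": 0,"ax": 0,"ay": 0,"az": 0,"claw": 1},{"dx": 0,"dy": 0,"dz": 0,"ax": 0,"ay": 0,"az": 0,"claw": 1}]}}

```text
clock: 16.87
eef_pos: [572.7, 175.0, 216.4]
tool_rot: [-1.572, 0.352, -1.459]
force: [-2.9, -3.4, 7.4]
width: 13.1
```

Request:
{"method": "servo_tool", "body": {"increments": [{"dx": 0,"dy": 0,"dz": -0.01,"ax": 0,"ay": 0,"az": 0,"claw": 1},{"dx": 0,"dy": 0,"dz": -0.01,"ax": 0,"ay": 0,"az": 0,"claw": 1},{"dx": 0,"dy": 0,"dz": -0.01,"ax": 0,"ay": 0,"az": 0,"claw": 1},{"dx": 0,"dy": 0,"dz": -0.01,"ax": 0,"ay": 0,"az": 0,"claw": 1}]}}

```text
clock: 17.2
eef_pos: [572.7, 175.0, 216.4]
tool_rot: [-1.572, 0.352, -1.459]
force: [-1.4, -3.7, 7.0]
width: 12.8
```

Request:
{"method": "servo_tool", "body": {"increments": [{"dx": 0,"dy": 0,"dz": 0,"ax": 0,"ay": 0,"az": 0,"claw": 1},{"dx": 0,"dy": 0,"dz": 0,"ax": 0,"ay": 0,"az": 0,"claw": 1},{"dx": 0,"dy": 0,"dz": 0,"ax": 0,"ay": 0,"az": 0,"claw": 1},{"dx": 0,"dy": 0,"dz": 0,"ax": 0,"ay": 0,"az": 0,"claw": 1}]}}

```text
clock: 17.53
eef_pos: [572.7, 175.0, 216.4]
tool_rot: [-1.572, 0.352, -1.459]
force: [-2.2, -3.3, 6.6]
width: 12.7
```

Request:
{"method": "servo_tool", "body": {"increments": [{"dx": 0,"dy": 0,"dz": 0.03,"ax": 0,"ay": 0,"az": 0,"claw": 1},{"dx": 0,"dy": 0,"dz": 0.06,"ax": 0,"ay": 0,"az": 0,"claw": 1},{"dx": 0,"dy": 0,"dz": 0.08,"ax": 0,"ay": 0,"az": 0,"claw": 1},{"dx": 0,"dy": 0,"dz": 0.08,"ax": 0,"ay": 0,"az": 0,"claw": 1}]}}

```text
clock: 17.87
eef_pos: [572.6, 175.0, 216.5]
tool_rot: [-1.572, 0.352, -1.459]
force: [-1.9, -2.7, 4.6]
width: 13.2
```

Request:
{"method": "servo_tool", "body": {"increments": [{"dx": -0.01,"dy": 0,"dz": 0.04,"ax": 0,"ay": 0,"az": 0,"claw": 1},{"dx": -0.01,"dy": 0,"dz": 0.07,"ax": 0,"ay": 0,"az": 0,"claw": 1},{"dx": -0.01,"dy": 0,"dz": 0.07,"ax": 0,"ay": 0,"az": 0,"claw": 1}]}}

```text
clock: 18.12
eef_pos: [572.5, 174.9, 216.7]
tool_rot: [-1.573, 0.351, -1.459]
force: [0.4, -1.7, 0.5]
width: 13.0
```

Request:
{"method": "servo_tool", "body": {"increments": [{"dx": 0,"dy": 0,"dz": 0,"ax": 0,"ay": 0,"az": 0,"claw": 0.6},{"dx": 0,"dy": 0,"dz": 0,"ax": 0,"ay": 0,"az": 0,"claw": 0.5},{"dx": 0,"dy": 0,"dz": 0,"ax": 0,"ay": 0,"az": 0,"claw": 0.4},{"dx": 0,"dy": 0,"dz": 0,"ax": 0,"ay": 0,"az": 0,"claw": 0.3},{"dx": 0,"dy": 0,"dz": 0,"ax": 0,"ay": 0,"az": 0,"claw": 0.1},{"dx": 0,"dy": 0,"dz": 0,"ax": 0,"ay": 0,"az": 0,"claw": 0},{"dx": 0,"dy": 0,"dz": 0,"ax": 0,"ay": 0,"az": 0,"claw": 0},{"dx": 0,"dy": 0,"dz": 0,"ax": 0,"ay": 0,"az": 0,"claw": 0}]}}

```text
clock: 18.78
eef_pos: [572.2, 174.9, 216.9]
tool_rot: [-1.573, 0.351, -1.459]
force: [-0.6, 0.3, 0.2]
width: 42.7
```

Run:
```python
from h import *
d=shot('wrist','w11.png')
st=read_state();print(st['clock'],st['eef_pos'],st['force'],st['torque'],st['width'])
```

```text
18.8333 [572.17423259 174.89885711 216.8578816 ] [ 0.35722907 -0.23127598  0.20448082] [-0.35518413 -0.01459064  0.06850021] 42.64314442446704
```

View pics/w11.png

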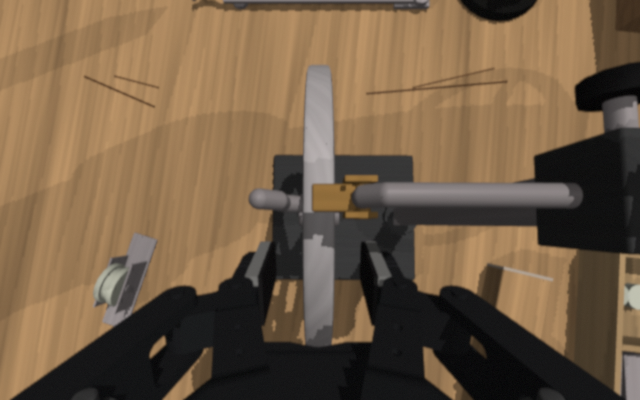

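Request:
{"method": "servo_tool", "body": {"increments": [{"dx": 0.04,"dy": -0.34,"dz": 0.94,"ax": 0,"ay": 0,"az": 0,"claw": 0},{"dx": 0.1,"dy": -0.85,"dz": 2.35,"ax": 0,"ay": 0,"az": 0,"claw": 0},{"dx": 0.17,"dy": -1.5,"dz": 4.2,"ax": 0,"ay": 0,"az": 0,"claw": 0},{"dx": 0.25,"dy": -2.2,"dz": 6.1,"ax": 0,"ay": 0,"az": 0,"claw": 0},{"dx": 0.35,"dy": -3.1,"dz": 8.5,"ax": 0,"ay": 0,"az": 0,"claw": 0},{"dx": 0.46,"dy": -4.1,"dz": 11.3,"ax": 0,"ay": 0,"az": 0,"claw": 0},{"dx": 0.46,"dy": -7,"dz": 13,"ax": 0,"ay": 0,"az": 0,"claw": 0},{"dx": 0.46,"dy": -10,"dz": 14,"ax": 0,"ay": 0,"az": 0,"claw": 0}]}}

```text
clock: 19.5
eef_pos: [577.4, 75.9, 360.8]
tool_rot: [-1.568, 0.352, -1.453]
force: [0.4, -0.1, 0.2]
width: 42.9
```

Request:
{"method": "servo_tool", "body": {"increments": [{"dx": 0,"dy": 0,"dz": 0,"ax": 0,"ay": 0,"az": 0,"claw": 0},{"dx": 0,"dy": 0,"dz": 0,"ax": 0,"ay": 0,"az": 0,"claw": 0},{"dx": 0,"dy": 0,"dz": 0,"ax": 0,"ay": 0,"az": 0,"claw": 0},{"dx": 0,"dy": 0,"dz": 0,"ax": 0,"ay": 0,"az": 0,"claw": 0},{"dx": 0,"dy": 0,"dz": 0,"ax": 0,"ay": 0,"az": 0,"claw": 0},{"dx": 0,"dy": 0,"dz": 0,"ax": 0,"ay": 0,"az": 0,"claw": 0},{"dx": 0,"dy": 0,"dz": 0,"ax": 0,"ay": 0,"az": 0,"claw": 0},{"dx": 0,"dy": 0,"dz": 0,"ax": 0,"ay": 0,"az": 0,"claw": 0}]}}

```text
clock: 20.17
eef_pos: [576.6, 75.4, 356.7]
tool_rot: [-1.574, 0.352, -1.458]
force: [0.3, 0.2, 0.0]
width: 42.5
```

Run:
```python
from h import *
a=shot('scene','s12.png')
st=read_state();print(st['clock'],st['eef_pos'],st['force'],st['width'])
shot('wrist','w12.png');shot('top','t12.png')
b=shot('scene','s13.png')
print('motion px',np.abs(a['color'].astype(int)-b['color'])[130:320,260:400].max(2).__gt__(40).sum())
I=cv2.imread('pics/s13.png');cv2.imwrite('pics/s13c.png',cv2.resize(I[120:320,240:440],(600,600),interpolation=2))
```

```text
20.2167 [576.66527106  75.29889785 356.72146789] [-0.12129198  0.45637081 -0.408658  ] 42.79313162732352
motion px 8
```

View pics/s13c.png

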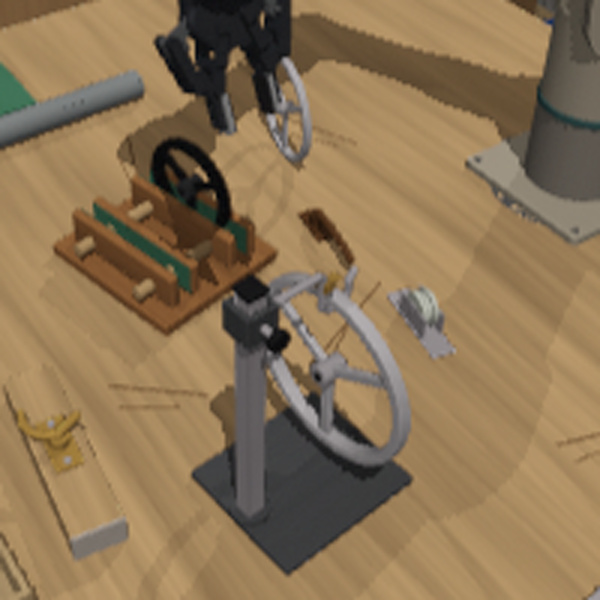

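View pics/w12.png

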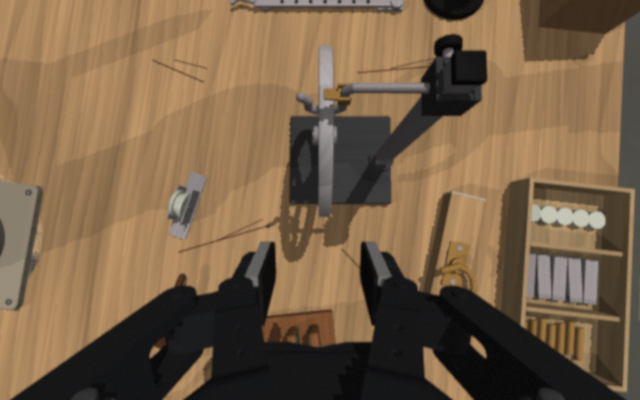

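View pics/t12.png

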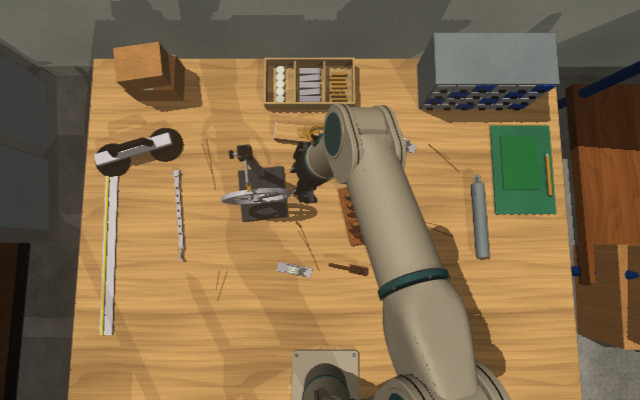

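The wheel hangs with the keeper over the rim (wrist 333,95), and the black wheel is still in the rack. I'll let any swing die out and then check for motion.

Request:
{"method": "servo_tool", "body": {"increments": [{"dx": 0,"dy": -0.5,"dz": 0,"ax": 0,"ay": 0,"az": 0,"claw": 0},{"dx": 0,"dy": -1,"dz": 0,"ax": 0,"ay": 0,"az": 0,"claw": 0},{"dx": 0,"dy": -1,"dz": 0,"ax": 0,"ay": 0,"az": 0,"claw": 0},{"dx": 0,"dy": -1,"dz": 0,"ax": 0,"ay": 0,"az": 0,"claw": 0},{"dx": 0,"dy": -1,"dz": 0,"ax": 0,"ay": 0,"az": 0,"claw": 0},{"dx": 0,"dy": -1,"dz": 0,"ax": 0,"ay": 0,"az": 0,"claw": 0},{"dx": 0,"dy": -1,"dz": 0,"ax": 0,"ay": 0,"az": 0,"claw": 0},{"dx": 0,"dy": -1,"dz": 0,"ax": 0,"ay": 0,"az": 0,"claw": 0}]}}

```text
clock: 21.03
eef_pos: [576.7, 65.1, 356.9]
tool_rot: [-1.573, 0.351, -1.458]
force: [0.3, 0.4, -0.4]
width: 42.8
```

Request:
{"method": "servo_tool", "body": {"increments": [{"dx": 0,"dy": 0,"dz": 0,"ax": 0,"ay": 0,"az": 0,"claw": 0},{"dx": 0,"dy": 0,"dz": 0,"ax": 0,"ay": 0,"az": 0,"claw": 0},{"dx": 0,"dy": 0,"dz": 0,"ax": 0,"ay": 0,"az": 0,"claw": 0},{"dx": 0,"dy": 0,"dz": 0,"ax": 0,"ay": 0,"az": 0,"claw": 0},{"dx": 0,"dy": 0,"dz": 0,"ax": 0,"ay": 0,"az": 0,"claw": 0},{"dx": 0,"dy": 0,"dz": 0,"ax": 0,"ay": 0,"az": 0,"claw": 0},{"dx": 0,"dy": 0,"dz": 0,"ax": 0,"ay": 0,"az": 0,"claw": 0},{"dx": 0,"dy": 0,"dz": 0,"ax": 0,"ay": 0,"az": 0,"claw": 0}]}}

```text
clock: 21.7
eef_pos: [576.8, 64.9, 356.8]
tool_rot: [-1.573, 0.351, -1.459]
force: [0.5, -1.2, -1.2]
width: 42.4
```

Request:
{"method": "servo_tool", "body": {"increments": [{"dx": 0,"dy": 0,"dz": 0,"ax": 0,"ay": 0,"az": 0,"claw": 0},{"dx": 0,"dy": 0,"dz": 0,"ax": 0,"ay": 0,"az": 0,"claw": 0},{"dx": 0,"dy": 0,"dz": 0,"ax": 0,"ay": 0,"az": 0,"claw": 0},{"dx": 0,"dy": 0,"dz": 0,"ax": 0,"ay": 0,"az": 0,"claw": 0},{"dx": 0,"dy": 0,"dz": 0,"ax": 0,"ay": 0,"az": 0,"claw": 0},{"dx": 0,"dy": 0,"dz": 0,"ax": 0,"ay": 0,"az": 0,"claw": 0},{"dx": 0,"dy": 0,"dz": 0,"ax": 0,"ay": 0,"az": 0,"claw": 0},{"dx": 0,"dy": 0,"dz": 0,"ax": 0,"ay": 0,"az": 0,"claw": 0}]}}

```text
clock: 22.37
eef_pos: [576.8, 64.9, 356.9]
tool_rot: [-1.573, 0.351, -1.459]
force: [-0.6, -0.2, 1.8]
width: 42.5
```

Run:
```python
from h import *
ref=np.load('pics/s13.npz')['color'].astype(int)
pr=None
for k in range(10):
    c=get_image('scene')['color'].astype(int)
    m=lambda p:(np.abs(c-p)[190:320,310:400].max(2)>25).sum()
    print(k,m(ref),None if pr is None else m(pr),end=' | ')
    pr=c
w=shot('wrist','w14.png');I=cv2.imread('pics/w14.png');cv2.imwrite('pics/w14c.png',cv2.resize(I[10:230,250:450],(545,600),interpolation=2))
st=read_state();print(st['clock'],st['force'])
```

```text
0 44 None | 1 44 0 | 2 44 0 | 3 44 0 | 4 44 0 | 5 44 0 | 6 44 0 | 7 45 0 | 8 44 0 | 9 45 0 | 22.9167 [ 0.40444169 -0.3315937   0.64290143]
```

View pics/w14c.png

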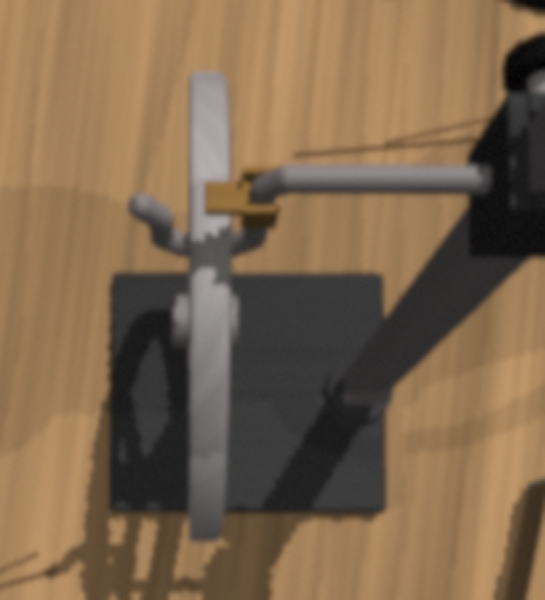

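```bash
python3 -c "
from cell import *
print(finish_job())"
```

```text
the job is handed in; nothing more can be done
None
```

The aluminium wheel is hanging on the J-hook with the keeper shut over its rim, and I have handed the job in at about 23 s.

- **Lift and carry:** I gripped the rim about 20° to one side of its top, lifted it clear of the rack, brought it in over the hook's tip and lowered it slowly.
- **Keeper and bottom:** The keeper took about 6–7 N to open and snapped shut when the rim was roughly 5 mm above the bottom. The rim then touched solid bottom.
- **Lean:** I held about 12 N on the hook, measured against the wheel's free weight of about 5 N, for roughly 1 s. With the sideways force included it was about 13 N. The highest reading was about 13.5 N, but force was only read at the end of each short move. I then eased off until only the wheel's weight was on the hook, opened the gripper and backed away.

**Last checks:**
- Ten pictures taken over about half a second showed the wheel not moving.
- The close view showed the keeper level above the rim.
- The last scene view showed the black wheel still in the rack, and the gripper force was near zero, with nothing touching.
- I did not re-measure the other hardware. In the last pictures, what was in view appeared to be where it started.
- While leaning there were 2–4 N of sideways force, which went away when I eased off. I took it for arm flex against friction.
- I saw no sign that the collar slipped, but I did not re-measure its height after the push.

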